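# Square a stack of box lids and line up the date stamp over the top one

## Robot

A 7-joint arm with a two-finger parallel gripper is mounted at the origin on a cart in front of the work surface, level with it; the furniture and walls round the work are solid. World frame = base frame: x ahead of the robot, y to its left, z up, the work surface at z = 0. Lengths are in m, angles in rad, forces in N, time in s.
With the tool pointing down it reaches from about 0.35 to 0.9 m from the base axis. Payload 7.2 kg.
Tool frame: the origin (TCP) lies midway between the tips of the shut fingers; the grasp point (between the pads) lies 19 mm behind it (arm.pinch_z is the distance from the TCP to the grasp point, in m); z points along the fingers, x is the direction in which the jaws open and shut, and the axes are right-handed (so a half turn about z gives the same grasp; the last joint's range is limited). The gripper opens to 85 mm and grips with 20 to 120 N. Pads are 22 mm wide; open, the fingers measure 114 mm over their backs; the gripper's body (76 mm by 85 mm) begins 54 mm behind the grasp point. The pads swing forward as they close: fully open they stand 13 mm farther back than shut.
Start: joints at [-1.296, 0.411, -0.013, 1.596, 0.006, 1.134, -0.082], TCP at [0.21, 0.589, 0.231] pointing down, gripper open.
Joint ranges: [-2.95, 2.95], [-0.29, 1.99], [-1.47, 1.44], [0.14, 2.54], [-1.03, 4.17], [0.13, 1.85], [-2.86, 2.86]. Speed limits (rad/s): [2.39, 2.39, 3.01, 3.01, 3.14, 3.14, 3.14].

## Interface

Orientations are given as a unit quaternion [x, y, z, w].
In Python, from plant import arm, camera, regions_of gives the robot as it stands.
- The arm moves only by the tool apply_moves, never from a script. Its argument "targets" is a list of rows, each a list of 3 entries, a list of its own where there are three numbers: the shift along the tool's x, y, z in mm, then the turn, a rotation vector about the tool's x, y, z in rad, then the finger opening in mm, from 0 to 85.4. A call has 1 to 10 rows; each row is the pose to reach, as a shift and turn from the pose commanded when the call began, along the tool's axes at that moment; what a row does not reach only later rows make up. A row lasts 1/8 s, in which the tool goes at most 62.5 mm and 10.7 degrees, less where a joint would pass 70% of its speed; a pose out of reach is approached as far as the arm can. A call with a gripper value outside its range is refused whole. The fingers move at their own pace and stop on an object; "grip_force" is the grip in N (left out, the last holds). Time passes only in rows, so rows that repeat a pose let the fingers close. It gives the time, the measured TCP pose, the force and the opening at its end, in the units of the state.
- arm.read_state(): the state, without advancing time (a new reading comes with each control period).
- camera(name): name is "scene" or "side" or "wrist"; returns a dict with "image" (384x512x3 uint8, red, green, blue), "fx", "fy", "cx", "cy" (pixels), "k1" (the pictures are not rectified: a ray, as slopes to the right and down, at radius r is drawn at 1 + k1 r^2 times it, then the intrinsics apply), "xyz" and "rotation" of the camera in the world. Camera axes: x right, y up, looking along -z (the intrinsics and any distortion apply to the point x, -y, -z); pixel columns grow to the right and rows downward; lengths in m; the calibration is good to about 2 mm. A picture is of the moment at which its call begins. There is no depth.
- arm.sign_off(): hands the job in, once; it reports no verdict.
Trained networks look in a picture, given as the dict that the camera call returned (one of the last four; its "shot" number tells which), for a name from the list of things; names that differ only in an ending like _2 or _b are one class to them, and where a whole thing is asked for, a point or a joint stands for the part that bears it (a point fixed in the world has none). Each returns a list of dicts, best first, with "confidence" (0 to 1); they miss things now and then, are a little off and sometimes report something else, mostly with a low value. They report only what shows in the picture. A call takes as long as a camera call. They do not tell look-alikes from the thing itself.
- regions_of(picture, name): "pixels" (384x512 bool, what is visible of it) and "rect" ([centre column, centre row, width, height] in pixels, round what is visible of it).
The state is a dict: "clock": time; "q": joint angles; "qvel": joint speeds; "effort": joint torques, N m; "eef_pos": TCP position; "tcp_rot": TCP orientation; "force": force on the tool from outside, world axes, zero at the start; "moment": the same for the moment, N m; "finger_gap": finger opening in m.
Only numpy, scipy, OpenCV 4.12 (cv2) and the standard library are available. Lean on these libraries where they do the work, as an engineer would, in place of code of your own. Each camera call takes 0.05 s, during which the arm holds its last target.

## Task

Tap the loose stack of three wooden box lids into the corner of the grey jig until all three lie flush against both fences, with their edges in line. Then grasp the date stamp, lift it well clear of the row of moon cakes and bring it over to the lids, leaving everything else standing where it is. Finish still holding the stamp upright and still, about 10 mm above the top lid, centred on the printed date frame and square to it, and never let it touch the lids: do not stamp, put it down or let go.

Things in the scene. Friction and masses are not known exactly. Their poses are not given: they have to be found in the camera images.
- jig: Fixed jig on the table, turned up to 0.25 rad: metal bed 12 mm high, with two grey fences, tops 40 mm above the table, 12 mm thick, meeting in a corner: far fence (inner face at its x = +60 mm) and right fence (inner face at y = -75 mm). On the open -x and +y sides the bed ends 18 mm inside the edge of a seated lid, so that lids overhang it. Origin on the table, under the centre of a seated lid.
- jig_home (a point): Point on the jig's raised bed (12 mm above the table) right under the centre of a lid that is flush with both fences; axes as the jig's.
- lid_bottom: Bottom one of three equal loose wooden lids stacked on the jig's bed: 120 mm along x, 150 mm along y, 6 mm thick, 65 g, lacquered and slippery. Origin in the centre of its underside, z up; seated, its axes are the jig's. At the start each lies 4 to 20 mm off its seat along each axis, up to 0.08 rad askew. Pushes of 5 to 10 N by the fingertips against the open sides, near both ends of an edge, slide the stack home.
- lid_middle: Middle lid of the stack; like lid_bottom (no markings).
- lid_top: Top lid; like lid_bottom, with a thin dark double line along its far edge and a dark printed rectangle (the date frame) on its upper face, which is 30 mm above the table.
- date_frame (a point): Centre of the printed date frame, on the upper face of lid_top (18 mm to -x and 22 mm to +y of the lid's centre). The frame measures 54 mm along x and 80 mm along y of the lid; axes as the lid's, z up.
- date_stamp: Loose black hand stamp standing upright, left of the cakes (it and the press mould may swap places): 36 mm along x, 62 along y, 97 high, 60 to 110 g. Origin in the centre of its underside. Grasp the rigid head from above across its 34 mm (x); head 34 x 58 mm, 67 to 97 mm above the underside. Its long side goes along the frame's long side, either way round.
- cake_0: Bystander: moon cake, 75 mm across, 34 mm high, nearest the robot in a row of four that runs away from the robot between stamp and jig. Origin in the centre of its underside.
- cake_1: Bystander: second moon cake of the row, same size.
- cake_2: Bystander: third moon cake of the row, same size.
- cake_3: Bystander: farthest moon cake of the row, same size.
- press_mould: Bystander: hand press with white barrel and green knob, standing upright to the left, 69 mm across, 169 mm high. Origin in the centre of its underside.
- mould_plate: Bystander: white round pattern plate lying flat, 56 mm across, 11 mm high. Origin in the centre of its underside.
Mind the look-alikes: they are no part of the job. What is meant by the date_stamp is not blue, and is the larger of those in its own colour.

How it is judged:
By the outcome, as a careful person would: the job done as asked, in the order asked, and still so for the second after the job is handed in, while the arm keeps its last pose, push and grip.
It also fails if it takes over 54 s, if anything falls off the work surface, if the arm or the gripper's body presses on something with over 40 N, if the wrist force passes 120 N, or if a joint passes its speed limit or range.

## Working session

There is one attempt and no reset: what is moved stays moved. The work goes in short steps, Python scripts to look and compute and a tool call to move; the robot and the scene stay as the last step left them, time stands still between calls to the robot, and variables do not carry over. Pictures are saved under pics/ and viewed, and the job is handed in when it is done.

Besides the shell and the picture viewer there is one more tool, called after "Emit:" as name(argument=value, ...) on one line, values as JSON. apply_moves: Moves the arm, as the interface text tells. Its arguments: {"type":"object","properties":{"targets":{"type":"array","items":{"type":"array"}},"grip_force":{"type":"number"}},"required":["targets"]}

```bash
ls; mkdir -p pics; python3 - <<'E'
from plant import arm,camera,regions_of
import cv2,numpy as np
s=arm.read_state(); print({k:np.round(v,3).tolist() for k,v in s.items()}, arm.pinch_z)
for n in ["scene","side","wrist"]:
    c=camera(n); cv2.imwrite(f"pics/{n}0.png",c["image"][:,:,::-1])
    print(n,c["fx"],c["cx"],c["cy"],c["k1"],np.round(c["xyz"],3),np.round(c["rotation"],3).tolist())
E
```

```text
pics
{'clock': 0.0, 'q': [-1.296, 0.412, -0.013, 1.597, 0.006, 1.134, -0.082], 'qvel': [0.001, -0.001, 0.0, -0.001, -0.0, 0.0, -0.0], 'effort': [-0.001, -60.063, 0.682, -29.942, 0.014, 0.011, 0.0], 'eef_pos': [0.21, 0.588, 0.23], 'tcp_rot': [0.817, 0.576, -0.001, 0.001], 'force': [0.335, 0.454, 0.322], 'moment': [-0.036, 0.062, 0.03], 'finger_gap': 0.085} 0.0187
scene 410.32795250398095 250.90912656736086 192.9553679026701 -0.02760961848106316 [-0.38   0.868  0.619] [-0.212, 0.48, 0.769, -0.365]
side 371.52144106345764 257.2521684601163 188.85300705894932 0.00794464551085524 [ 0.551 -0.649  0.582] [0.467, 0.024, 0.029, 0.883]
wrist 268.2479737472491 256.446259641201 190.15718367317464 -0.00041375189488563317 [0.136 0.614 0.372] [-0.127, -0.089, 0.57, 0.807]
```

View pics/scene0.png

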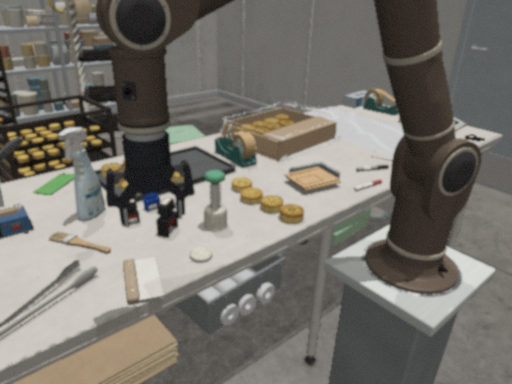

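View pics/side0.png

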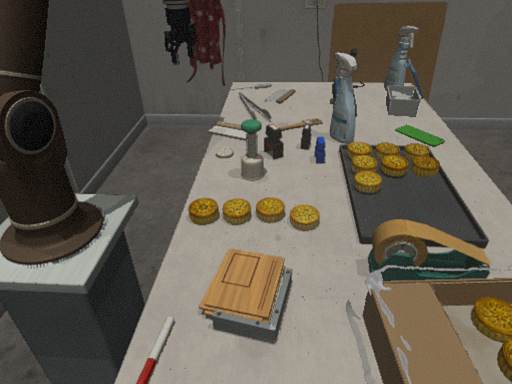

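View pics/wrist0.png

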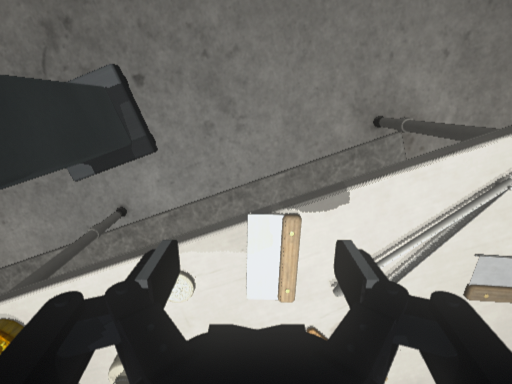

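```bash
cat > h.py <<'E'
import numpy as np,cv2
from scipy.spatial.transform import Rotation as R
from scipy.optimize import least_squares
def proj(c,P):
    P=np.atleast_2d(P); p=(P-np.array(c["xyz"]))@R.from_quat(c["rotation"]).as_matrix()
    x=p[:,0]/-p[:,2]; y=-p[:,1]/-p[:,2]; r2=x*x+y*y; f=1+c["k1"]*r2
    return np.c_[c["fx"]*x*f+c["cx"],c["fy"]*y*f+c["cy"]]
def ray(c,uv):
    uv=np.atleast_2d(uv).astype(float); d=np.c_[(uv[:,0]-c["cx"])/c["fx"],(uv[:,1]-c["cy"])/c["fy"]]
    s=d.copy()
    for _ in range(10): s=d/(1+c["k1"]*(s**2).sum(1,keepdims=True))
    v=np.c_[s[:,0],-s[:,1],-np.ones(len(s))]
    return v@R.from_quat(c["rotation"]).as_matrix().T
def onz(c,uv,z):
    d=ray(c,uv); o=np.array(c["xyz"]); return o+d*((z-o[2])/d[:,2])[:,None]
def save(name,img,crop=None,s=1):
    if crop is not None:
        a,b,w,h=[int(v) for v in crop]; a=max(a,0);b=max(b,0); img=img[b:b+h,a:a+w]
    img=cv2.resize(img,None,fx=s,fy=s,interpolation=cv2.INTER_CUBIC)
    cv2.imwrite("pics/"+name,img[:,:,::-1])
def shift(s,pos,yaw=None):
    """rows numbers: shift mm in tool axes & rotvec to reach TCP pos (pointing down, tool x at world angle yaw)"""
    T=R.from_quat(s["tcp_rot"]); d=T.inv().apply(np.array(pos)-s["eef_pos"])*1000
    if yaw is None: return np.round(d,1)
    best=None
    for k in (0,np.pi):
        x=np.array([np.cos(yaw+k),np.sin(yaw+k),0]);z=np.array([0,0,-1.]);G=R.from_matrix(np.c_[x,np.cross(z,x),z])
        rv=(T.inv()*G).as_rotvec()
        if best is None or np.linalg.norm(rv)<np.linalg.norm(best): best=rv
    return np.round(d,1),np.round(best,3)
E
python3 - <<'E'
from plant import arm,camera,regions_of
from h import *
c=camera("side"); im=c["image"].copy()
save("side1.png",im,(170,100,180,250),3) if 0 else save("sideA.png",im,(190,235,120,110),6); save("sideB.png",im,(180,100,160,130),5)
s=arm.read_state(); print(R.from_quat(s["tcp_rot"]).as_matrix().round(3).tolist())
for n in ["date_stamp","press_mould","cake_0","mould_plate","jig","lid_top"]:
    for r in regions_of(c,n): 
        u,v,w,h=r["rect"]; bot=[u,v+h/2]
        print(n,round(r["confidence"],2),np.round(r["rect"],1),onz(c,[[u,v]],.03).round(3), onz(c,[bot],0).round(3))
E
```

```text
[[0.336, 0.942, -0.0], [0.942, -0.336, -0.001], [-0.001, 0.0, -1.0]]
date_stamp 0.68 [305.9 137.1   7.6  23.5] [[0.621 0.471 0.03 ]] [[0.622 0.445 0.   ]]
date_stamp 0.63 [272.8 141.3  15.7  35. ] [[0.513 0.436 0.03 ]] [[0.516 0.374 0.   ]]
date_stamp 0.59 [319.6 149.6  10.1  26.6] [[0.66  0.385 0.03 ]] [[0.661 0.355 0.   ]]
press_mould 0.7 [252.6 147.8  22.1  57.8] [[0.451 0.388 0.03 ]] [[0.461 0.265 0.   ]]
cake_0 0.84 [270.6 210.2  29.3  29.2] [[0.522 0.069 0.03 ]] [[0.523 0.05  0.   ]]
cake_0 0.81 [233.8 209.7  27.3  26. ] [[0.432 0.066 0.03 ]] [[0.432 0.053 0.   ]]
cake_0 0.61 [203.5 210.2  34.8  26.2] [[0.358 0.06  0.03 ]] [[0.358 0.046 0.   ]]
cake_0 0.58 [305.2 216.2  31.4  20.2] [[0.605 0.05  0.03 ]] [[0.607 0.048 0.   ]]
cake_0 0.47 [244.6 281.4  78.6  71. ] [[ 0.482 -0.159  0.03 ]] [[ 0.487 -0.218  0.   ]]
cake_0 0.28 [231.2 301.1  65.4  44. ] [[ 0.462 -0.208  0.03 ]] [[ 0.464 -0.232  0.   ]]
mould_plate 0.54 [225.4 151.8  16.1   9.3] [[0.369 0.358 0.03 ]] [[0.364 0.382 0.   ]]
jig 0.89 [250.7 305.3  80.8  77.8] [[ 0.498 -0.215  0.03 ]] [[ 0.503 -0.272  0.   ]]
jig 0.38 [229.4 289.4  64.5  58.9] [[ 0.455 -0.181  0.03 ]] [[ 0.459 -0.224  0.   ]]
lid_top 0.83 [246.2 283.1  81.   68.9] [[ 0.485 -0.163  0.03 ]] [[ 0.49  -0.219  0.   ]]
```

```bash
sleep 0
```

```text
(no output)
```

View pics/sideA.png

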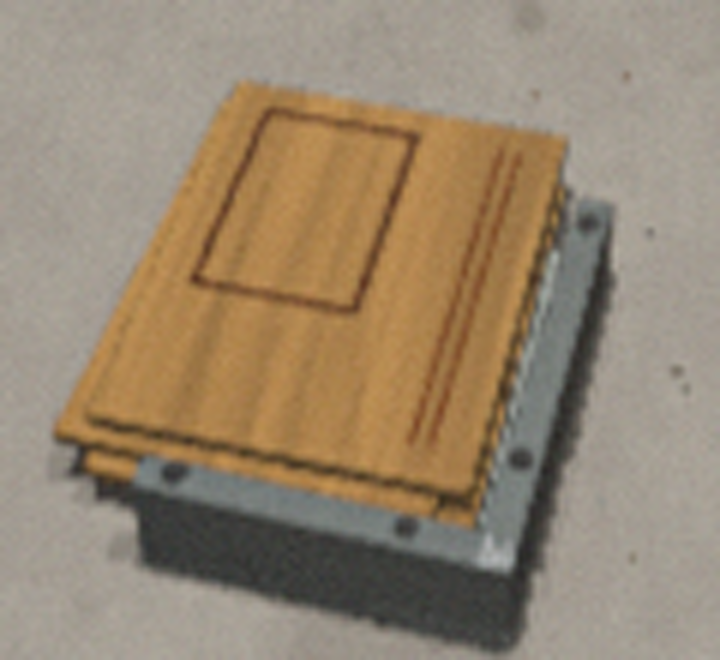

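View pics/sideB.png

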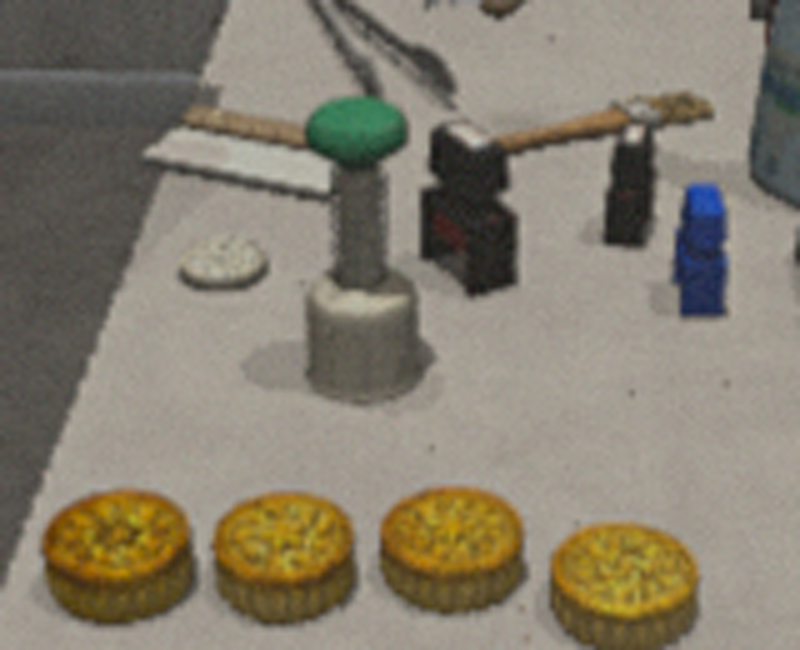

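```bash
python3 - <<'E'
from plant import arm,camera,regions_of
from h import *
c=camera("side"); 
k=lambda p:np.array(p)/6+[190,235]
P=onz(c,[k((612,203)),k((515,570)),k((140,455))],.04); print(P.round(3))
d=P[0]-P[1]; print("len",np.linalg.norm(d[:2]),"jig yaw",np.arctan2(d[1],d[0])-np.pi/2)
L=onz(c,[k(p) for p in [(240,83),(568,138),(472,495),(88,415)]],.03); print(L.round(3))
for i in range(4): e=L[(i+1)%4]-L[i]; print(np.linalg.norm(e),np.arctan2(e[1],e[0]))
F=onz(c,[k(p) for p in [(265,110),(415,135),(355,308),(197,280)]],.03); print(F.round(3),F.mean(0))
w=camera("wrist"); s=arm.read_state(); T=R.from_quat(s["tcp_rot"])
print(T.inv().apply(np.array(w["xyz"])-s["eef_pos"]), T.inv().apply(R.from_quat(w["rotation"]).apply([[0,0,-1],[1,0,0]])))
E
```

```text
[[ 0.573 -0.131  0.04 ]
 [ 0.546 -0.27   0.04 ]
 [ 0.435 -0.238  0.04 ]]
len 0.14161897890340822 jig yaw -0.19389561024196267
[[ 0.441 -0.071  0.03 ]
 [ 0.558 -0.092  0.03 ]
 [ 0.532 -0.239  0.03 ]
 [ 0.415 -0.217  0.03 ]]
0.11869816651142409 -0.1747537550789353
0.1491565494779801 -1.746488337423666
0.11939499523662853 2.96194168533632
0.14857413175809914 1.3904201369614488
[[ 0.452 -0.084  0.03 ]
 [ 0.505 -0.093  0.03 ]
 [ 0.492 -0.171  0.03 ]
 [ 0.44  -0.163  0.03 ]] [ 0.47215705 -0.1277868   0.03      ]
[-0.00047116 -0.07833552 -0.14167801] [[-2.04297578e-04  3.06022522e-01  9.52024251e-01]
 [ 9.99999777e-01 -5.42302228e-04  3.88912601e-04]]
```

Emit:
apply_moves(targets=[[[-28,32,-10],[0,0,0.15],85],[[-55,64,-20],[0,0,0.3],85],[[-83,97,-30],[0,0,0.45],85],[[-110,129,-40],[0,0,0.6],85],[[-138,161,-40],[0,0,0.75],85],[[-166,193,-40],[0,0,0.9],85],[[-193,225,-40],[0,0,1.05],85],[[-221,258,-40],[0,0,1.2],85],[[-248,290,-40],[0,0,1.35],85],[[-276,322,-40],[0,0,1.5],85]])

```text
clock: 1.85
eef_pos: [0.4212, 0.2193, 0.2716]
tcp_rot: [0.99, -0.138, 0.0, -0.0]
force: [0.5, 0.1, 0.2]
finger_gap: 0.085
```

```bash
python3 - <<'E'
from plant import arm
from h import *
s=arm.read_state(); print(s["eef_pos"],s["q"],shift(s,[.413,-.156,.26],-1.76))
E
```

```text
[0.42116953 0.21928381 0.27158397] [-0.9579809   0.10811599  0.41456697  1.91350685 -0.04847088  1.12873242
 -0.80164855] (array([ 94.7, 363.2,  11.3]), array([-1.000e-03,  0.000e+00,  1.483e+00]))
```

Emit:
apply_moves(targets=[[[9,36,0],[0,0,0.15],85],[[19,73,0],[0,0,0.3],85],[[28,109,0],[0,0,0.45],85],[[38,145,0],[0,0,0.6],85],[[47,182,0],[0,0,0.75],85],[[57,218,0],[0,0,0.9],85],[[66,254,4],[0,0,1.05],85],[[76,291,7],[0,0,1.2],85],[[85,327,11],[0,0,1.35],85],[[95,363,11],[0,0,1.483],85]])

```text
clock: 3.1
eef_pos: [0.4143, -0.1558, 0.2604]
tcp_rot: [-0.637, 0.771, 0.0, 0.0]
force: [0.4, 1.6, -0.1]
finger_gap: 0.0851
```

```bash
python3 - <<'E'
from plant import arm,camera
from h import *
c=camera("wrist");save("wrist1.png",c["image"]); save("wrist1b.png",c["image"],(120,0,270,200),2.9)
s=arm.read_state(); print(s["eef_pos"],s["q"],c["xyz"],c["rotation"],shift(s,[.413,-.156,.26],-1.76))
E
```

```text
[ 0.41400424 -0.16054869  0.26087242] [-0.53869269  0.05071708  0.84987163  2.01108043 -0.04161779  1.09510174
 -1.4402842 ] [ 0.4907619  -0.17097976  0.40208202] [ 0.09806678 -0.1186515   0.7612137  -0.62996701] (array([-4.3,  1.9,  0.9]), array([-0.002, -0.001, -0.01 ]))
```

View pics/wrist1.png

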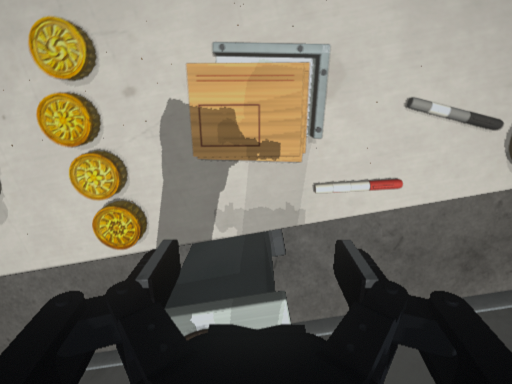

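View pics/wrist1b.png

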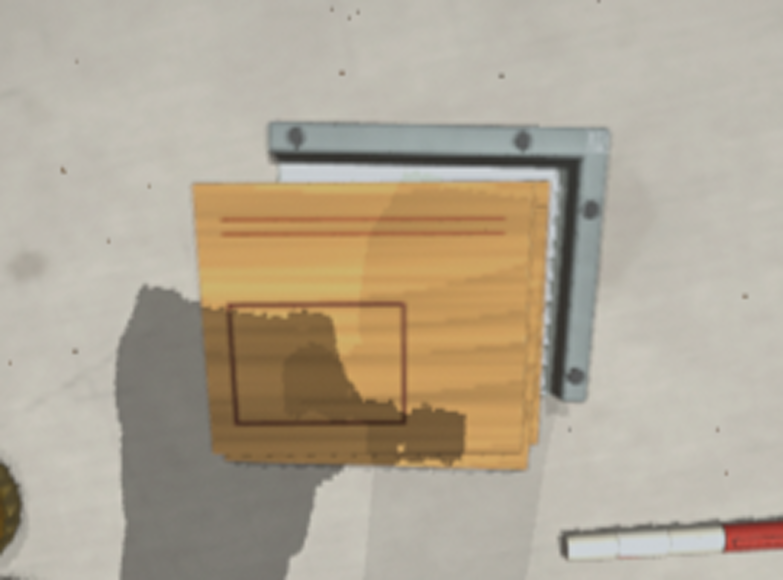

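```bash
python3 - <<'E'
from plant import arm,camera
from h import *
c=camera("wrist")
k=lambda p:np.array(p)/2.9+[120,0]
pts=[(610,128),(268,123),(273,157),(580,158),(555,397),(588,403)]
W=onz(c,[k(p) for p in pts],.04); print(W.round(4))
J=np.array([[72,-87],[72,None],[60,None],[60,-75],[None,-75],[None,-87]],dtype=object)
def res(p):
    r=R.from_euler("z",p[2]).as_matrix()[:2,:2]; q=(W[:,:2]-p[:2])@r*1000
    return [q[i][j]-J[i][j] for i in range(6) for j in (0,1) if J[i][j] is not None]
o=least_squares(res,[.49,-.17,-.19]); print(o.x.round(4),np.round(o.fun,1))
L=onz(c,[k(p) for p in [(193,183),(549,182),(522,455),(214,452)]],.03)
r=R.from_euler("z",o.x[2]).as_matrix()[:2,:2]
print("top lid corners, jig mm", ((L[:,:2]-o.x[:2])@r*1000).round(1))
F=onz(c,[k(p) for p in [(230,303),(405,303),(405,424),(236,424)]],.03); print("frame",((F[:,:2]-o.x[:2])@r*1000).round(1))
E
```

```text
[[ 0.5412 -0.2783  0.04  ]
 [ 0.5711 -0.1389  0.04  ]
 [ 0.5583 -0.1378  0.04  ]
 [ 0.5324 -0.2646  0.04  ]
 [ 0.4357 -0.2407  0.04  ]
 [ 0.43   -0.2553  0.04  ]]
[ 0.4891 -0.1778 -0.2123] [ 0.1 -0.3 -0.  -0.8  0.7 -0.8  2.3 -1.2]
top lid corners, jig mm [[ 50.1  90.4]
 [ 52.6 -65.2]
 [-67.9 -60.9]
 [-68.4  87.9]]
frame [[  0.3  76.7]
 [  1.4  -3.1]
 [-53.7  -4.1]
 [-54.8  76.7]]
```

```bash
python3 - <<'E'
from plant import arm,camera
from h import *
s=arm.read_state(); print(s["eef_pos"],np.abs(s["qvel"]).max())
J=np.array([.4895,-.1765]);y=-.207; r=R.from_euler("z",y).as_matrix()[:2,:2]
for x in (-.115,-.085,-.071): print(x,J+r@[x,.006],shift(s,[*(J+r@[x,.006]),-.004],y-np.pi/2))
c=camera("wrist"); print(onz(c,[[250,231]],0)); 
s=arm.read_state(); print(s["eef_pos"],np.abs(s["qvel"]).max())
E
```

```text
[ 0.41410798 -0.15843842  0.26071116] 0.06859205567284424
-0.115 [ 0.37818818 -0.14699273] (array([ -4.6,  37.8, 264.7]), array([-0.001, -0.001,  0.014]))
-0.085 [ 0.40754774 -0.15315847] (array([ -4.2,   7.8, 264.7]), array([-0.001, -0.001,  0.014]))
-0.071 [ 0.42124886 -0.15603582] (array([ -4. ,  -6.2, 264.7]), array([-0.001, -0.001,  0.014]))
[[ 0.29690769 -0.1257192   0.        ]]
[ 0.41426459 -0.15631026  0.26046264] 0.04903191267262827
```

Emit:
apply_moves(targets=[[[-2,36,40],[0,0,0.01],85],[[-2,36,95],[0,0,0.01],85],[[-2,36,150],[0,0,0.01],85],[[-2,36,200],[0,0,0.01],85],[[-2,36,240],[0,0,0.01],85],[[-2,36,255],[0,0,0.01],85],[[-2,36,262],[0,0,0.01],85],[[-2,36,262],[0,0,0.01],85]])

```text
clock: 4.25
eef_pos: [0.3798, -0.1457, -0.0016]
tcp_rot: [-0.636, 0.772, 0.0, 0.0]
force: [-0.5, 0.3, 0.5]
finger_gap: 0.0848
```

```bash
cat > st.py <<'E'
from plant import arm,camera
from h import *
J=np.array([.4895,-.1765]);yw=-.207; rj=R.from_euler("z",yw).as_matrix()[:2,:2]
def st():
    s=arm.read_state(); p=(s["eef_pos"][:2]-J)@rj*1000
    print("jig mm",p.round(1),"z",round(s["eef_pos"][2]*1000,1),"F jig",(np.array(s["force"])[:2]@rj).round(1),s["force"][2].round(1),"M",np.round(s["moment"],2),"v",np.abs(s["qvel"]).max().round(3)); return s
E
python3 - <<'E'
from st import *
c=camera("wrist");save("wrist2.png",c["image"]);c=camera("side");save("side2.png",c["image"],(170,200,200,150),4)
st()
E
```

```text
jig mm [-113.3    7.5] z -1.1 F jig [-0.3 -0. ] -0.6 M [-0.01  0.    0.  ] v 0.006
```

View pics/side2.png

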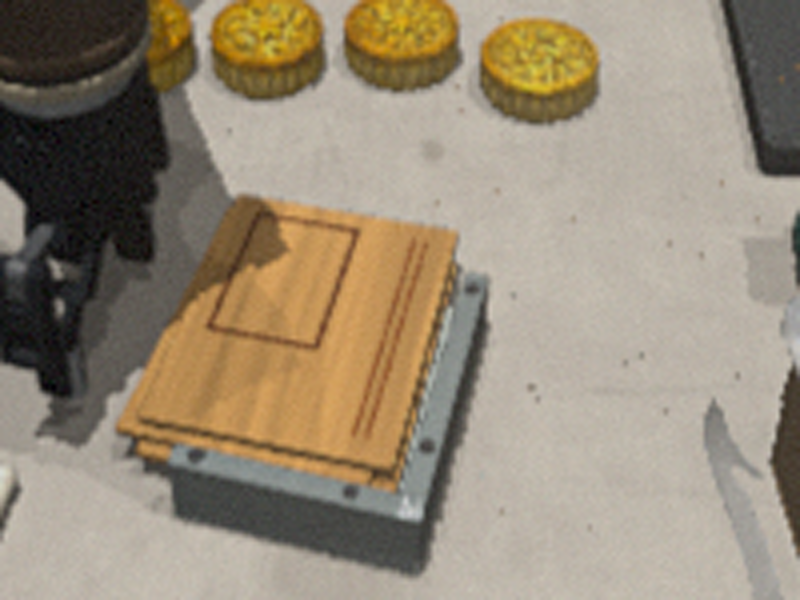

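View pics/wrist2.png

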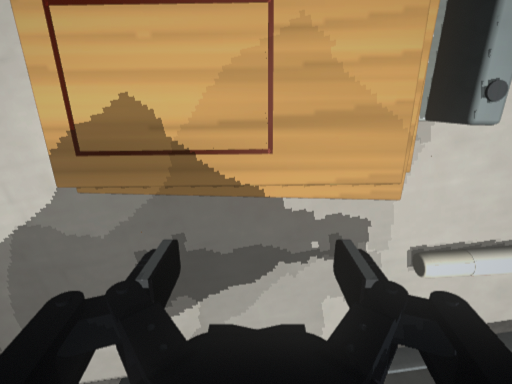

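Emit:
apply_moves(targets=[[[0,-6,4],[0,0,0],85],[[0,-14,4],[0,0,0],85],[[0,-22,4],[0,0,0],85],[[0,-28,4],[0,0,0],85],[[0,-31,4],[0,0,0],85],[[0,-34,4],[0,0,0],85],[[0,-37,4],[0,0,0],85]])

```text
clock: 5.22
eef_pos: [0.4157, -0.1532, -0.0058]
tcp_rot: [-0.635, 0.772, 0.0, -0.0]
force: [-1.2, 0.4, -0.6]
finger_gap: 0.0849
```

```bash
python3 - <<'E'
from st import *
c=camera("side");save("side3.png",c["image"],(170,200,200,150),4)
st()
E
```

```text
jig mm [-76.4   7.6] z -5.7 F jig [0.7 1.1] 0.3 M [0.02 0.04 0.04] v 0.009
```

View pics/side3.png

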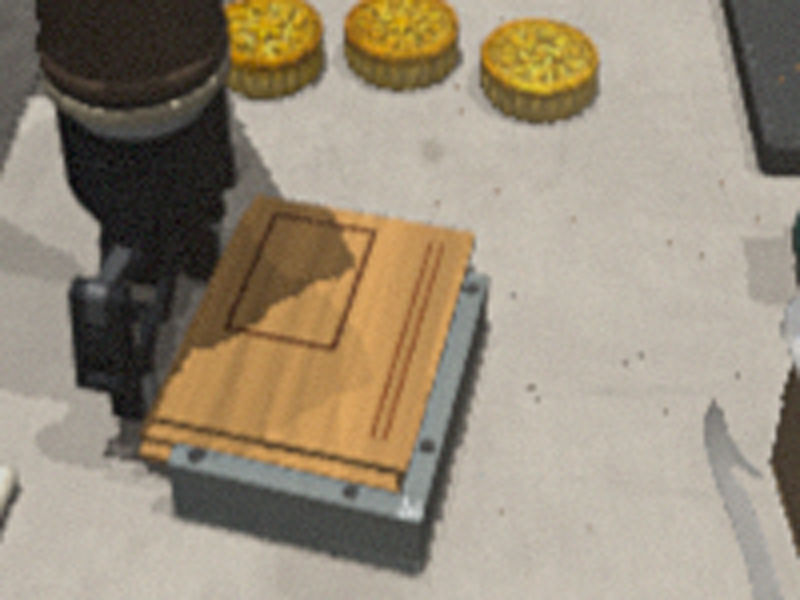

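Emit:
apply_moves(targets=[[[0,-2,0],[0,0,0],85],[[0,-4,0],[0,0,0],85],[[0,-5,0],[0,0,0],85],[[0,-5,0],[0,0,0],85]])

```text
clock: 5.78
eef_pos: [0.4208, -0.1542, -0.0057]
tcp_rot: [-0.635, 0.772, -0.0, 0.0]
force: [-0.7, -0.0, 1.3]
finger_gap: 0.0848
```

```bash
python3 - <<'E'
from st import *
st()
E
```

```text
jig mm [-71.8   7.7] z -5.7 F jig [-0.6 -0.1] 1.3 M [0.07 0.05 0.03] v 0.003
```

Emit:
apply_moves(targets=[[[0,-1,0],[0,0,0],85],[[0,-2,0],[0,0,0],85],[[0,-3,0],[0,0,0],85],[[0,-3,0],[0,0,0],85]])

```text
clock: 6.28
eef_pos: [0.4213, -0.1542, -0.0062]
tcp_rot: [-0.635, 0.773, 0.002, -0.001]
force: [-6.9, 3.0, 4.2]
finger_gap: 0.0851
```

```bash
python3 - <<'E'
from st import *
st()
E
```

```text
jig mm [-71.3   7.8] z -6.2 F jig [-7.4  1.6] 4.2 M [ 0.22  1.41 -0.27] v 0.001
```

Emit:
apply_moves(targets=[[[0,-0.7,0],[0,0,0],85],[[0,-0.7,0],[0,0,0],85],[[0,5,0],[0,0,0],85],[[0,20,0],[0,0,0],85]])

```text
clock: 6.78
eef_pos: [0.4048, -0.1513, -0.0056]
tcp_rot: [-0.635, 0.772, -0.001, 0.0]
force: [-0.3, 0.0, -0.1]
finger_gap: 0.0851
```

```bash
python3 - <<'E'
from st import *
s=st()
c=camera("side");save("side4.png",c["image"],(170,200,200,150),4)
P=J+rj@[0.0,.125]; print(P,shift(s,[*P,-.005],yw))
E
```

```text
jig mm [-88.1   7.2] z -5.6 F jig [-0.3 -0. ] -0.1 M [-0.05 -0.03 -0.02] v 0.299
[ 0.51519061 -0.05416851] (array([-116.6,  -89.7,   -0.5]), array([-1.000e-03, -2.000e-03, -1.557e+00]))
```

View pics/side4.png

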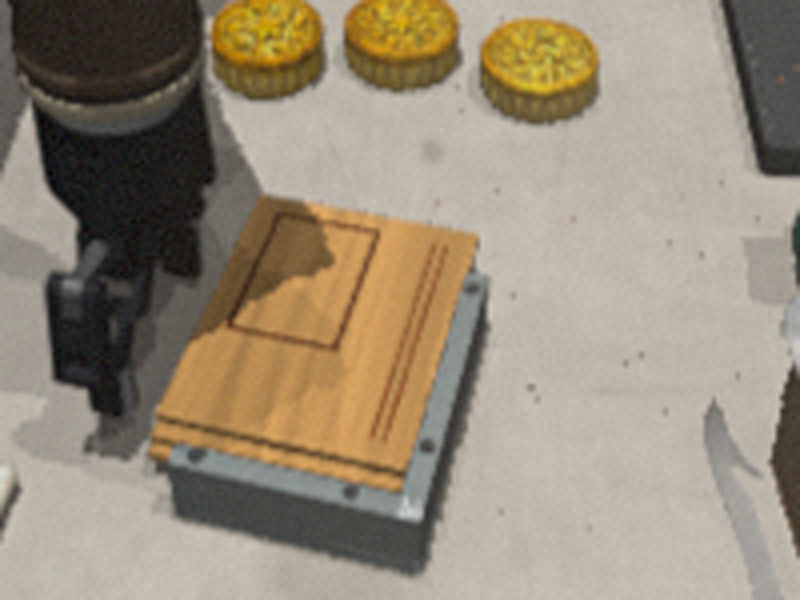

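Emit:
apply_moves(targets=[[[0,20,-50],[0,0,-0.05],85],[[-10,0,-90],[0,0,-0.22],85],[[-30,-20,-100],[0,0,-0.39],85],[[-50,-35,-100],[0,0,-0.56],85],[[-70,-50,-100],[0,0,-0.73],85],[[-90,-65,-100],[0,0,-0.9],85],[[-110,-80,-100],[0,0,-1.07],85],[[-117,-90,-100],[0,0,-1.24],85],[[-117,-90,-100],[0,0,-1.41],85],[[-117,-90,-100],[0,0,-1.557],85]])

```text
clock: 8.07
eef_pos: [0.5148, -0.0534, 0.0942]
tcp_rot: [0.995, -0.101, 0.0, -0.0]
force: [0.1, -0.8, 0.2]
finger_gap: 0.0852
```

```bash
python3 - <<'E'
from st import *
c=camera("side");save("side5.png",c["image"],(170,150,250,190),3)
c=camera("wrist");s=st();
P=J+rj@[0.0,.125]; print(P,shift(s,[*P,-.005],yw))
E
```

```text
jig mm [ -0.5 125.4] z 94.4 F jig [0.1 0.1] 0.8 M [0.   0.01 0.03] v 0.118
[ 0.51519061 -0.05416851] (array([ 0.5,  0.5, 99.4]), array([-0.001, -0.   ,  0.   ]))
```

View pics/side5.png

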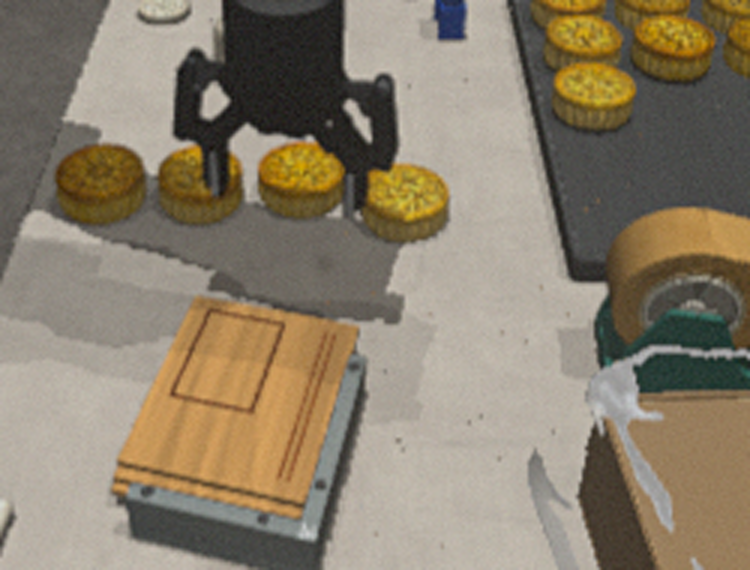

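Emit:
apply_moves(targets=[[[0,0,45],[0,0,0],85],[[0,0,80],[0,0,0],85],[[0,0,97],[0,0,0],85],[[0,0,99],[0,0,0],85],[[0,0,99],[0,0,0],85],[[0,10,99],[0,0,0],85],[[0,18,99],[0,0,0],85],[[0,23,99],[0,0,0],85],[[0,28,99],[0,0,0],85],[[0,33,99],[0,0,0],85]])

```text
clock: 9.43
eef_pos: [0.5081, -0.086, -0.0047]
tcp_rot: [0.995, -0.104, 0.0, -0.0]
force: [-0.0, 0.9, 0.3]
finger_gap: 0.0847
```

```bash
python3 - <<'E'
from st import *
c=camera("side");save("side6.png",c["image"],(170,150,250,190),3)
st();
E
```

```text
jig mm [-0.4 92.2] z -4.7 F jig [-0.6  0.3] -0.0 M [-0.01  0.02  0.01] v 0.016
```

View pics/side6.png

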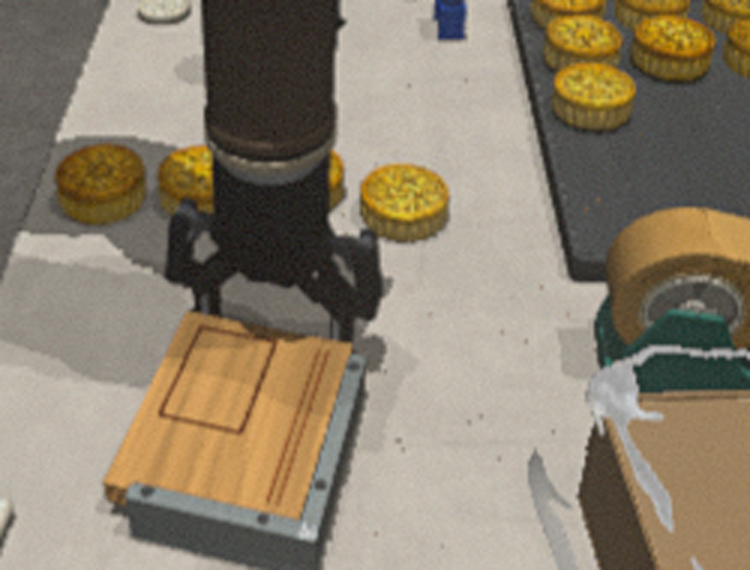

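Emit:
apply_moves(targets=[[[0,2,0],[0,0,0],85],[[0,4,0],[0,0,0],85],[[0,6,0],[0,0,0],85],[[0,7,0],[0,0,0],85],[[0,7,0],[0,0,0],85]])

```text
clock: 10.1
eef_pos: [0.5076, -0.0864, -0.0047]
tcp_rot: [0.995, -0.101, -0.0, -0.003]
force: [2.3, 18.8, 2.7]
finger_gap: 0.0849
```

```bash
python3 - <<'E'
from st import *
st();
E
```

```text
jig mm [-0.8 91.9] z -4.7 F jig [-1.6 18.9] 2.7 M [ 3.69 -0.47 -0.16] v 0.002
```

Emit:
apply_moves(targets=[[[0,0,0],[0,0,0],85],[[0,-12,0],[0,0,0],85],[[0,-22,-10],[0,0,0],85],[[0,-22,-50],[0,0,0],85],[[0,-22,-100],[0,0,0],85],[[0,-22,-100],[0,0,0],85]])

```text
clock: 10.85
eef_pos: [0.5138, -0.0718, 0.0993]
tcp_rot: [0.995, -0.104, 0.004, -0.0]
force: [0.2, 0.3, -0.1]
finger_gap: 0.0852
```

```bash
python3 - <<'E'
from st import *
c=camera("side");save("side7.png",c["image"],(190,235,120,110),6)
s=st(); print(shift(s,[*(J+rj@[-.115,.0]),-.004],yw-np.pi/2))
E
```

```text
jig mm [  0.9 107.6] z 97.5 F jig [-0.4  0.4] -0.7 M [-0.01 -0.01  0.05] v 0.045
(array([-116.2,  107.8,  100.9]), array([-0.004, -0.003,  1.569]))
```

View pics/side7.png

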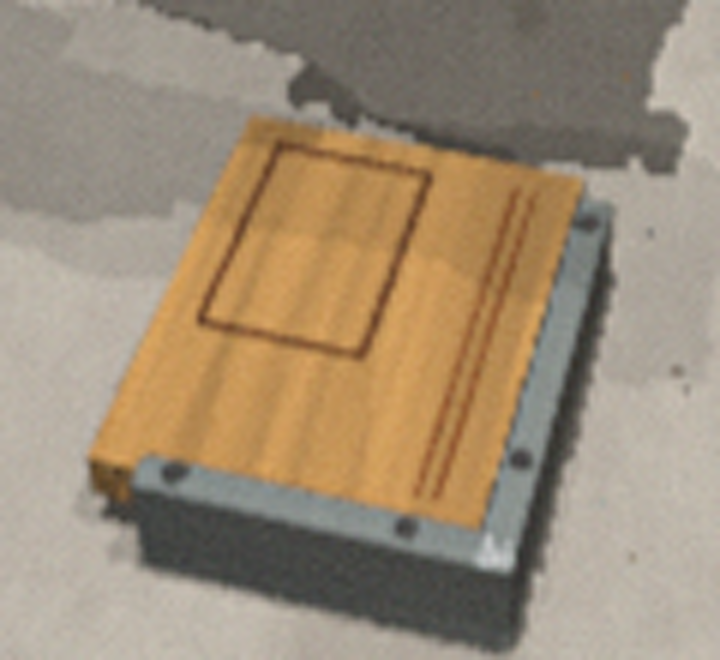

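Emit:
apply_moves(targets=[[[-8,0,-40],[0,0,0.17],85],[[-17,12,-80],[0,0,0.34],85],[[-26,24,-112],[0,0,0.51],85],[[-35,36,-112],[0,0,0.68],85],[[-44,48,-112],[0,0,0.85],85],[[-53,62,-112],[0,0,1.02],85],[[-62,76,-112],[0,0,1.19],85],[[-71,91,-112],[0,0,1.36],85],[[-81,108,-112],[0,0,1.53],85],[[-81,108,-112],[0,0,1.57],85]])

```text
clock: 12.15
eef_pos: [0.408, -0.1611, 0.2066]
tcp_rot: [-0.628, 0.778, 0.001, -0.001]
force: [0.8, -1.5, -0.0]
finger_gap: 0.0847
```

```bash
python3 - <<'E'
from st import *
c=camera("wrist");save("wrist8.png",c["image"],(140,0,256,192),3.1);
s=st(); 
E
```

```text
jig mm [-82.5  -1. ] z 206.6 F jig [-0.1  0.5] -0.0 M [ 0.07 -0.02  0.01] v 0.074
```

View pics/wrist8.png

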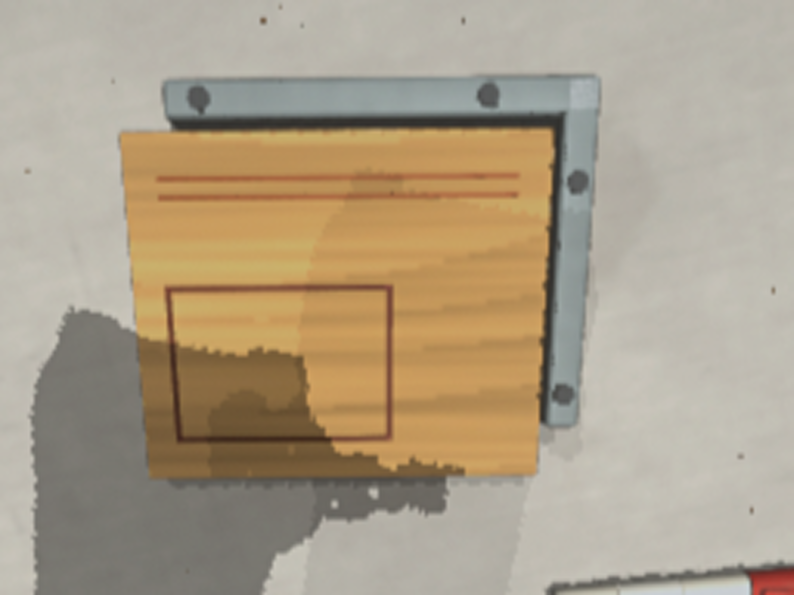

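```bash
python3 - <<'E'
from st import *
c=camera("wrist")
k=lambda p:np.array(p)/3.1+[140,0]
pts=[(599,75),(164,80),(172,120),(560,115),(543,425),(577,428)]
W=onz(c,[k(p) for p in pts],.04)
Q=np.array([[72,-87],[72,np.nan],[60,np.nan],[60,-75],[np.nan,-75],[np.nan,-87]])
def res(p):
    r=R.from_euler("z",p[2]).as_matrix()[:2,:2]; q=(W[:,:2]-p[:2])@r*1000; e=(q-Q).ravel(); return e[~np.isnan(e)]
o=least_squares(res,[.49,-.17,-.19]); print(o.x.round(4),np.round(o.fun,1))
L=onz(c,[k(p) for p in [(121,132),(555,128),(537,474),(150,478)]],.03)
r=R.from_euler("z",o.x[2]).as_matrix()[:2,:2]
print("lid corners, jig mm", ((L[:,:2]-o.x[:2])@r*1000).round(1), L[:,:2].mean(0))
e=L[0]-L[1]; print(np.arctan2(e[1],e[0])-np.pi/2); e=L[3]-L[2]; print(np.arctan2(e[1],e[0])-np.pi/2)
s=st(); print(shift(s,[*(J+rj@[-.1,-.005]),-.004],-.2-np.pi/2))
E
```

```text
[ 0.4904 -0.1699 -0.1999] [-0.4  0.1 -0.1  0.3  0.2  0.1  0.2 -0.4]
lid corners, jig mm [[ 58.9  72.5]
 [ 58.4 -75.6]
 [-60.3 -75.7]
 [-60.1  73.3]] [ 0.48938624 -0.17112354]
-0.20361581135846007
-0.2016909575383301
jig mm [-82.2  -0.6] z 206.7 F jig [0.6 0.5] 0.1 M [ 0.   -0.07 -0.  ] v 0.041
(array([  4.4,  17.5, 210.7]), array([ 0.001, -0.   , -0.009]))
```

```bash
sed -i 's/^J=.*/J=np.array([.4904,-.1700]);yw=-.201; rj=R.from_euler("z",yw).as_matrix()[:2,:2]/' st.py; python3 - <<'E'
from st import *
s=st(); print(shift(s,[*(J+rj@[-.095,0]),-.005],yw-np.pi/2))
E
```

```text
jig mm [-81.8  -6.7] z 206.7 F jig [0.6 0.5] 0.1 M [ 0.   -0.07 -0.  ] v 0.041
(array([ -6.6,  13. , 211.7]), array([ 0.001, -0.   , -0.008]))
```

Emit:
apply_moves(targets=[[[-6,16,45],[0,0,-0.008],85],[[-6,16,100],[0,0,-0.008],85],[[-6,16,155],[0,0,-0.008],85],[[-6,16,195],[0,0,-0.008],85],[[-6,16,209],[0,0,-0.008],85],[[-6,16,211],[0,0,-0.008],85],[[-6,4,211],[0,0,-0.008],85],[[-6,-4,211],[0,0,-0.008],85],[[-6,-9,211],[0,0,-0.008],85],[[-6,-9,211],[0,0,-0.008],85]])

```text
clock: 13.5
eef_pos: [0.4203, -0.156, -0.0034]
tcp_rot: [-0.633, 0.774, -0.0, 0.0]
force: [0.4, 0.2, -0.2]
finger_gap: 0.0847
```

```bash
python3 - <<'E'
from st import *
s=st()
E
```

```text
jig mm [-71.5  -0.3] z -3.4 F jig [0.4 0.3] -0.2 M [-0.02 -0.01  0.  ] v 0.012
```

Emit:
apply_moves(targets=[[[0,-1.5,0],[0,0,0],85],[[0,-3,0],[0,0,0],85],[[0,-4,0],[0,0,0],85],[[0,-4,0],[0,0,0],85]])

```text
clock: 14.0
eef_pos: [0.4211, -0.1562, -0.0042]
tcp_rot: [-0.633, 0.774, 0.002, -0.001]
force: [-7.0, 2.1, 3.4]
finger_gap: 0.0843
```

```bash
python3 - <<'E'
from st import *
s=st()
E
```

```text
jig mm [-70.6  -0.3] z -4.2 F jig [-7.3  0.7] 3.4 M [ 0.17  1.29 -0.29] v 0.002
```

Emit:
apply_moves(targets=[[[0,-4.5,0],[0,0,0],85],[[0,5,0],[0,0,0],85],[[0,15,-8],[0,0,0],85],[[0,15,-60],[0,0,0],85],[[0,10,-120],[0,0,0],85],[[0,8,-175],[0,0,0],85],[[0,8,-190],[0,0,0],85],[[0,8,-190],[0,0,0],85],[[0,8,-190],[0,0,0],85]])

```text
clock: 15.12
eef_pos: [0.415, -0.1548, 0.1851]
tcp_rot: [-0.633, 0.774, 0.001, -0.001]
force: [-0.1, 0.3, -1.0]
finger_gap: 0.0846
```

```bash
python3 - <<'E'
from st import *
c=camera("wrist");save("wrist9.png",c["image"],(140,0,256,192),3.1);
d=camera("side");save("side9.png",d["image"],(190,235,120,110),6)
s=st(); 
# overlay predicted seated lid edges
im=c["image"].copy(); im=cv2.resize(im,None,fx=3,fy=3,interpolation=cv2.INTER_CUBIC)
def poly(P,col):
    q=proj(c,P); q=(q+.5)*3-.5; cv2.polylines(im,[np.round(q*8).astype(np.int32)],True,col,1,cv2.LINE_AA,3)
w=lambda p,z:np.c_[J+(rj@np.array(p).T).T,np.full(len(p),z)]
poly(w([[.06,.075],[.06,-.075],[-.06,-.075],[-.06,.075]],.03),(255,0,0))
poly(w([[.072,-.087],[.072,.06],[.06,.06],[.06,-.075],[-.06,-.075],[-.06,-.087]],.04),(0,0,255))
poly(w([[.009,.062],[.009,-.018],[-.045,-.018],[-.045,.062]],.03),(0,255,0))
cv2.imwrite("pics/ov9.png",im[0:560,440:1200,::-1])
E
```

```text
jig mm [-77.   -0.5] z 185.0 F jig [-0.8  0.3] -0.8 M [ 0.04 -0.01 -0.01] v 0.007
```

View pics/ov9.png

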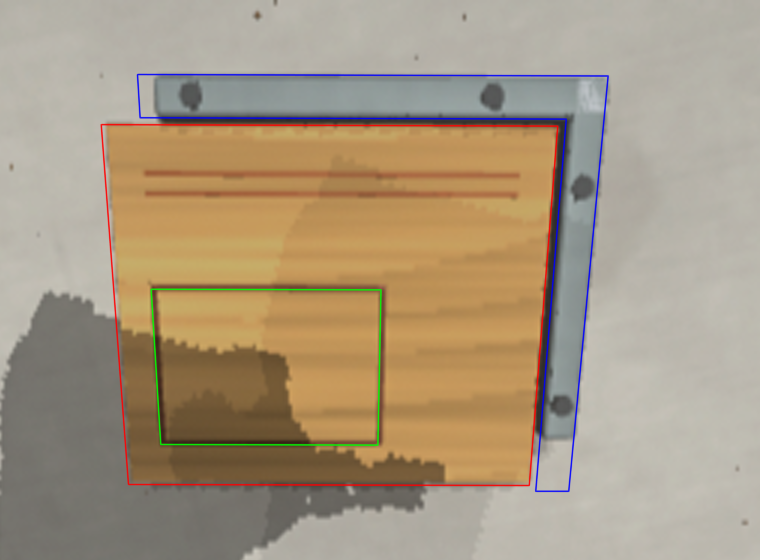

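View pics/side9.png

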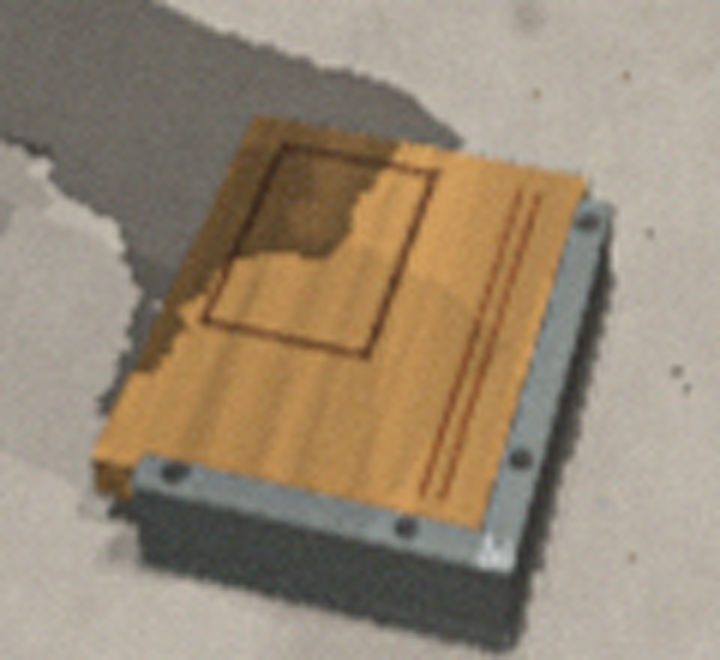

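View pics/wrist9.png

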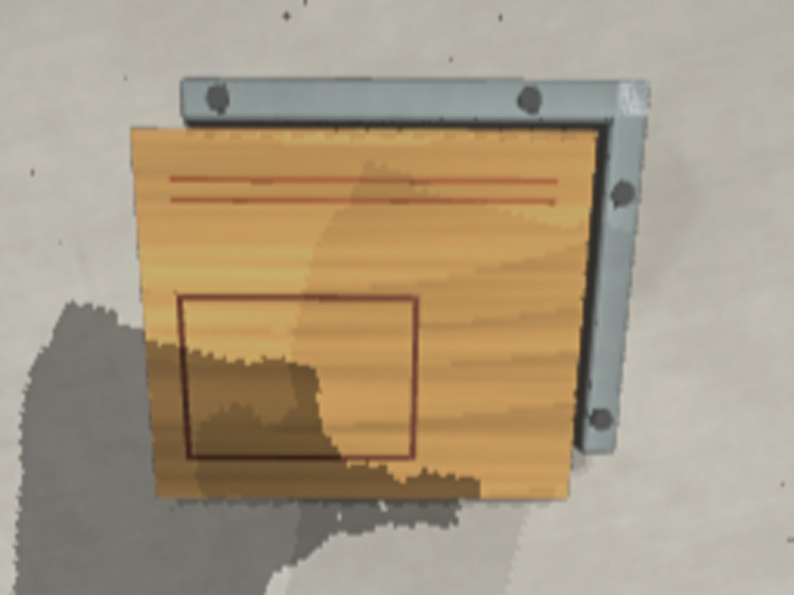

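Emit:
apply_moves(targets=[[[-20,0,-40],[0,0,-0.16],85],[[-65,0,-80],[0,0,-0.32],85],[[-115,2,-110],[0,0,-0.48],85],[[-170,4,-115],[0,0,-0.64],85],[[-225,6,-115],[0,0,-0.8],85],[[-280,8,-115],[0,0,-0.96],85],[[-335,10,-115],[0,0,-1.12],85],[[-390,12,-115],[0,0,-1.28],85],[[-445,14,-115],[0,0,-1.44],85],[[-500,16,-115],[0,0,-1.57],85]])

```text
clock: 16.48
eef_pos: [0.4991, 0.3394, 0.2993]
tcp_rot: [0.995, -0.098, -0.001, 0.001]
force: [0.6, 0.3, 0.7]
finger_gap: 0.085
```

```bash
python3 - <<'E'
from st import *
camera("side");camera("side");camera("side");c=camera("wrist");save("wrist10.png",c["image"]);
s=st();print(s["eef_pos"],s["q"].round(2),c["xyz"])
E
```

```text
jig mm [-93.4 499.7] z 298.8 F jig [ 0.5 -1.2] -0.4 M [-0.04  0.    0.03] v 0.04
[0.49860729 0.33832094 0.29875228] [-0.92  0.33  0.33  1.58 -0.11  1.26 -0.78] [0.51337157 0.41749626 0.43958829]
```

View pics/wrist10.png

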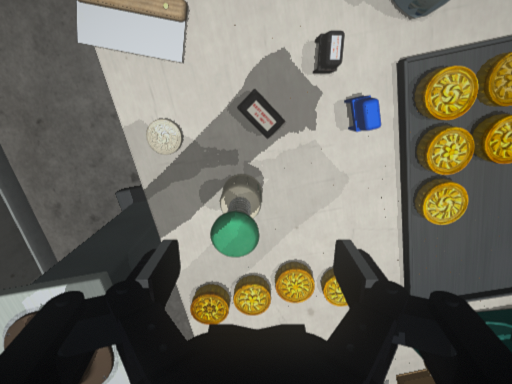

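Three stamps in this view: large black at (261,113), small black at (328,51), blue at (363,113). The large black one fits (not blue, larger of the black pair). Enlarged crop to confirm and measure.

```bash
python3 - <<'E'
from st import *
c=camera("wrist");save("wrist11.png",c["image"],(215,15,180,135),4.4)
save("wrist11b.png",c["image"],(230,80,64,64),9)
E
```

```text
(no output)
```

View pics/wrist11.png

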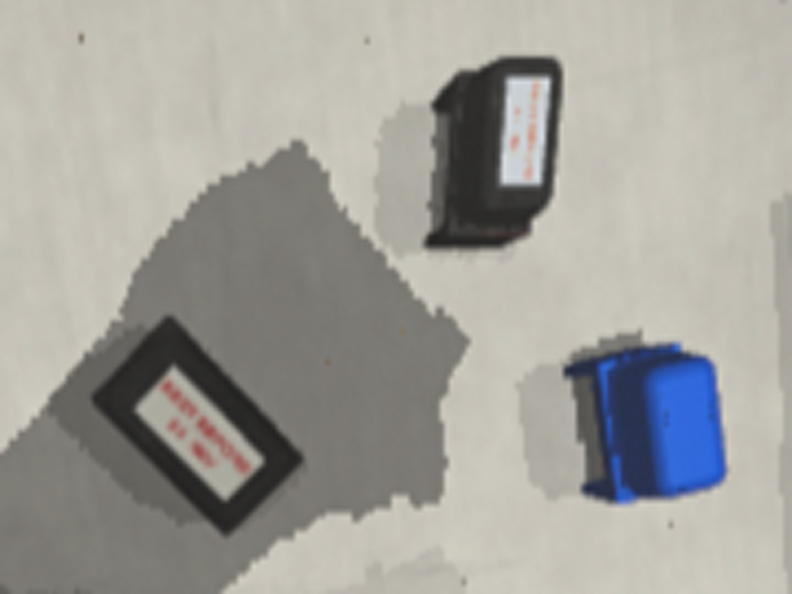

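View pics/wrist11b.png

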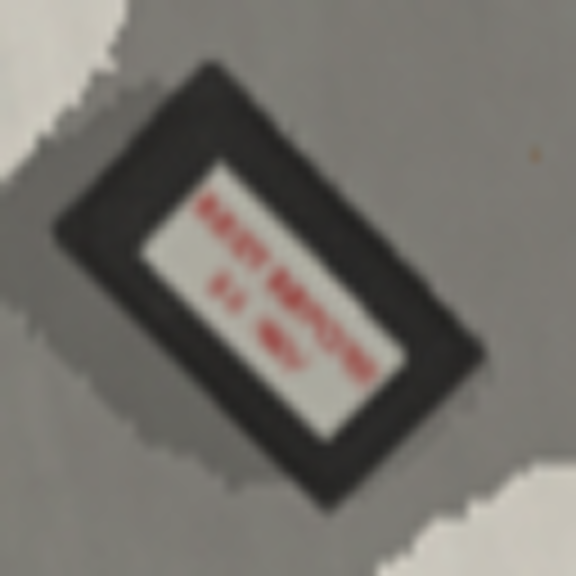

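```bash
python3 - <<'E'
from st import *
c=camera("wrist");
k=lambda p:(np.array(p)+.5)/9-.5+[230,80]
def an(c,q,z):
    P=onz(c,q,z); print(P.round(4)[:,:2].tolist(),"ctr",P.mean(0).round(4))
    for i in range(4): e=P[(i+1)%4]-P[i]; print(np.linalg.norm(e).round(4),np.arctan2(e[1],e[0]).round(3))
an(c,[k(p) for p in [(212,62),(484,352),(328,508),(54,230)]],.097)
s=st(); print(s["eef_pos"],s["q"].round(2))
d=camera("side"); save("side11.png",d["image"],(200,100,140,105),5.7)
for n in ["press_mould","cake_0"]:
    for r in regions_of(c,n)[:4]: print(n,round(r["confidence"],2),np.round(r["rect"],0),onz(c,[r["rect"][:2]],.03).round(3))
E
```

```text
[[0.5144, 0.433], [0.5435, 0.389], [0.5184, 0.3724], [0.489, 0.4164]] ctr [0.5163 0.4027 0.097 ]
0.0528 -0.986
0.03 -2.558
0.0529 2.16
0.0303 0.579
jig mm [-92.3 497.9] z 300.1 F jig [ 0.  -0.2] -0.3 M [-0.07 -0.03 -0.  ] v 0.022
[0.49933009 0.33635133 0.3001324 ] [-0.92  0.33  0.33  1.58 -0.11  1.26 -0.78]Traceback (most recent call last):
  File "<stdin>", line 11, in <module>
NameError: name 'regions_of' is not defined
```

View pics/side11.png

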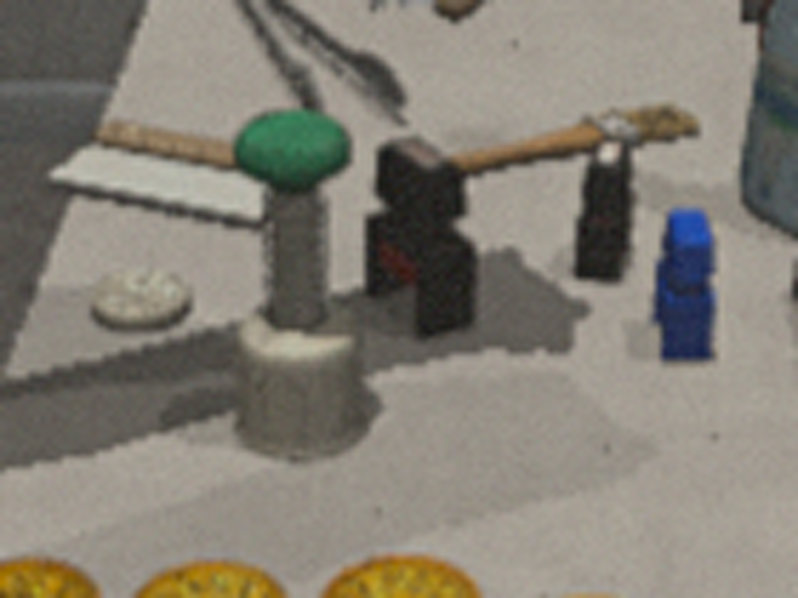

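```bash
python3 - <<'E'
from st import *
c=camera("wrist")
print(onz(c,[[235,234]],.155),onz(c,[[241,193]],.05))
s=arm.read_state(); print(shift(s,[.5163,.4027,.30],.586),s["eef_pos"])
E
```

```text
[[0.46048833 0.27329602 0.155     ]] [[0.46540242 0.28887039 0.05      ]]
(array([  3.2, -68.4,   1. ]), array([ 0.001,  0.   , -0.789])) [0.49941749 0.33633077 0.30108965]
```

Emit:
apply_moves(targets=[[[1,-30,0],[0,0,-0.17],85],[[3,-60,0],[0,0,-0.34],85],[[3,-68,0],[0,0,-0.51],85],[[3,-68,0],[0,0,-0.68],85],[[3,-68,0],[0,0,-0.789],85],[[3,-68,40],[0,0,-0.789],85],[[3,-68,80],[0,0,-0.789],85],[[3,-68,120],[0,0,-0.789],85],[[3,-68,120],[0,0,-0.789],85]])

```text
clock: 18.0
eef_pos: [0.5142, 0.4018, 0.1787]
tcp_rot: [0.957, 0.29, -0.003, 0.001]
force: [0.3, -0.3, 1.7]
finger_gap: 0.0848
```

```bash
python3 - <<'E'
from st import *
c=camera("wrist");save("wrist12.png",c["image"]);d=camera("side");save("side12.png",d["image"],(200,60,160,120),5)
s=arm.read_state(); print(shift(s,[.5163,.4027,.062],.586),s["eef_pos"],np.abs(s["qvel"]).max())
E
```

```text
(array([ -0.7,   0.9, 120.8]), array([ 0.   , -0.001,  0.002])) [0.51627012 0.4037197  0.1827596 ] 0.026624724407049962
```

View pics/wrist12.png

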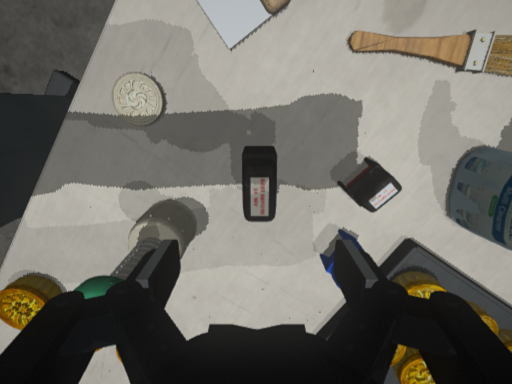

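View pics/side12.png

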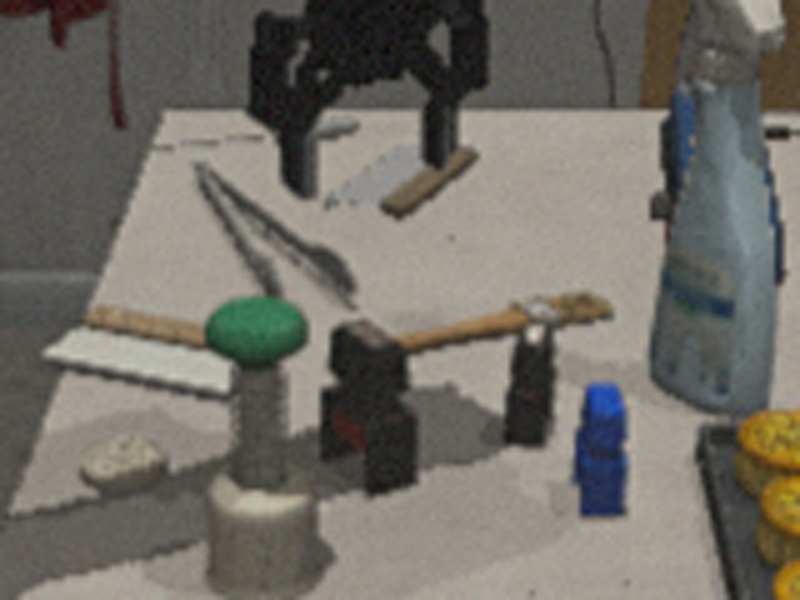

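```bash
python3 - <<'E'
from st import *
c=camera("wrist");save("wrist13.png",c["image"],(225,130,70,100),6)
print(onz(c,[[260.5,197.5]],.097)); s=arm.read_state(); print(s["eef_pos"])
E
```

```text
[[0.52018822 0.40389636 0.097     ]]
[0.51663567 0.40420666 0.18351941]
```

View pics/wrist13.png

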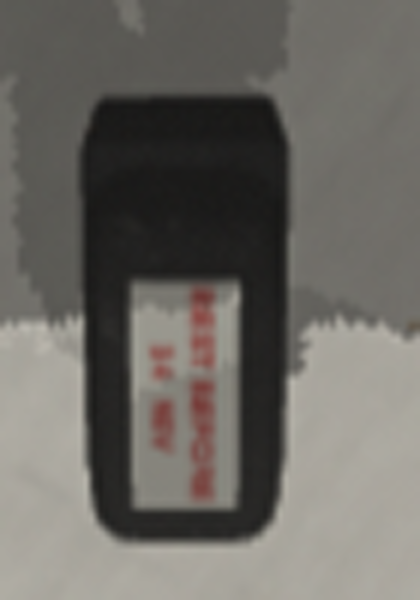

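```bash
python3 - <<'E'
from st import *
c=camera("wrist")
P=onz(c,[[255.8,195.8],[255.8,219.5]],.097); print(P); s=arm.read_state(); print(s["eef_pos"], R.from_quat(s["tcp_rot"]).inv().apply(P-s["eef_pos"])*1000, shift(s,[.5163,.4027,.062],.586))
E
```

```text
[[0.51640244 0.40327052 0.097     ]
 [0.52927666 0.38395541 0.097     ]]
[0.5166643  0.4044863  0.18376916] [[-1.19676331  0.9062987  86.76508574]
 [-1.2075721  24.11876679 86.75426716]] (array([ -1.7,   1.3, 121.8]), array([-0.   , -0.004,  0.002]))
```

Emit:
apply_moves(targets=[[[-1,1,40],[0,0,0],85],[[-1,1,75],[0,0,0],85],[[-1,1,100],[0,0,0],85],[[-1,1,115],[0,0,0],85],[[-1,1,119],[0,0,0],85],[[-1,1,119],[0,0,0],85]])

```text
clock: 18.95
eef_pos: [0.5158, 0.4031, 0.0633]
tcp_rot: [0.957, 0.29, 0.001, -0.0]
force: [0.1, 0.2, 0.5]
finger_gap: 0.0848
```

```bash
python3 - <<'E'
from st import *
c=camera("side");save("side14.png",c["image"],(200,60,160,120),5)
s=st(); print(s["eef_pos"],shift(s,[.5163,.4030,.062],.586))
E
```

```text
jig mm [-89.4 566.7] z 63.6 F jig [ 0.5 -0.1] 1.5 M [-0.02 -0.06 -0.  ] v 0.004
[0.51589832 0.40316043 0.06357363] (array([0.2, 0.4, 1.6]), array([-0.   , -0.002,  0.003]))
```

View pics/side14.png

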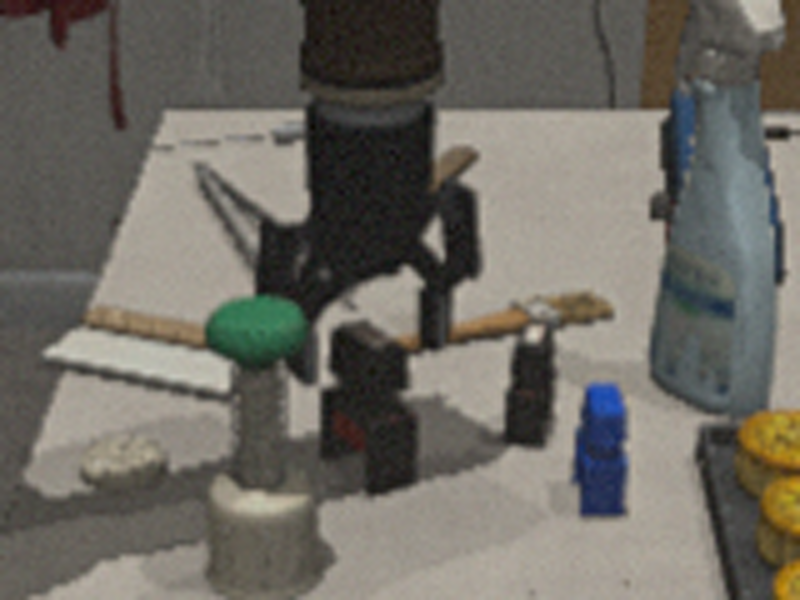

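Emit:
apply_moves(targets=[[[0,0,1],[0,0,0],45],[[0,0,1],[0,0,0],20],[[0,0,1],[0,0,0],15],[[0,0,1],[0,0,0],15],[[0,0,1],[0,0,0],15],[[0,0,1],[0,0,0],15]], grip_force=45)

```text
clock: 19.75
eef_pos: [0.5154, 0.4028, 0.0616]
tcp_rot: [0.957, 0.29, 0.0, -0.0]
force: [0.1, -0.6, 4.7]
finger_gap: 0.0333
```

```bash
python3 - <<'E'
from st import *
c=camera("wrist");save("wrist15.png",c["image"],(130,100,260,195),3);
s=st(); print(s["eef_pos"],s["finger_gap"])
E
```

```text
jig mm [-89.9 566.2] z 61.7 F jig [-0.8 -0.1] 5.8 M [-0.19  0.3   0.03] v 0.002
[0.51538578 0.40278545 0.06165173] 0.03359880054661156
```

View pics/wrist15.png

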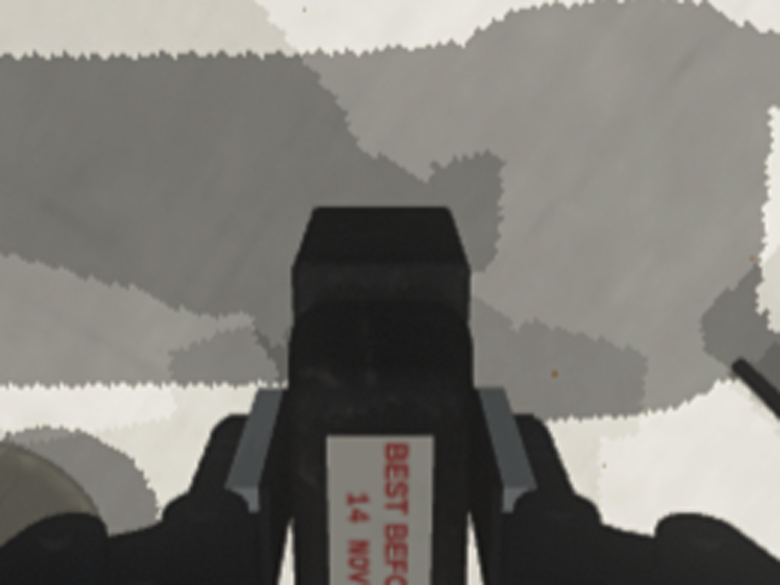

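Emit:
apply_moves(targets=[[[0,0,-5],[0,0,0],15],[[0,0,-20],[0,0,0],15],[[0,0,-60],[0,0,0],15],[[0,0,-110],[0,0,0],15],[[0,0,-160],[0,0,0],15],[[0,0,-210],[0,0,0],15],[[0,0,-235],[0,0,0],15],[[0,0,-240],[0,0,0],15]])

```text
clock: 20.8
eef_pos: [0.5158, 0.403, 0.3041]
tcp_rot: [0.957, 0.29, 0.002, -0.001]
force: [-0.3, 0.3, -1.1]
finger_gap: 0.0332
```

```bash
python3 - <<'E'
from st import *
c=camera("side");save("side16.png",c["image"],(180,0,200,150),4);
s=st(); print(s["eef_pos"],s["finger_gap"],shift(s,[.565,.2,.30]),shift(s,[.4772,-.1449,.3],-.201))
E
```

```text
jig mm [-89.8 566.2] z 302.9 F jig [-0.4 -0.3] -0.7 M [ 0.    0.01 -0.01] v 0.038
[0.51547714 0.40275338 0.3029102 ] 0.03318414124310169 [-71.4 196.1   2.7] (array([-336. ,  434.1,    2. ]), array([-0.001, -0.002,  0.79 ]))
```

View pics/side16.png

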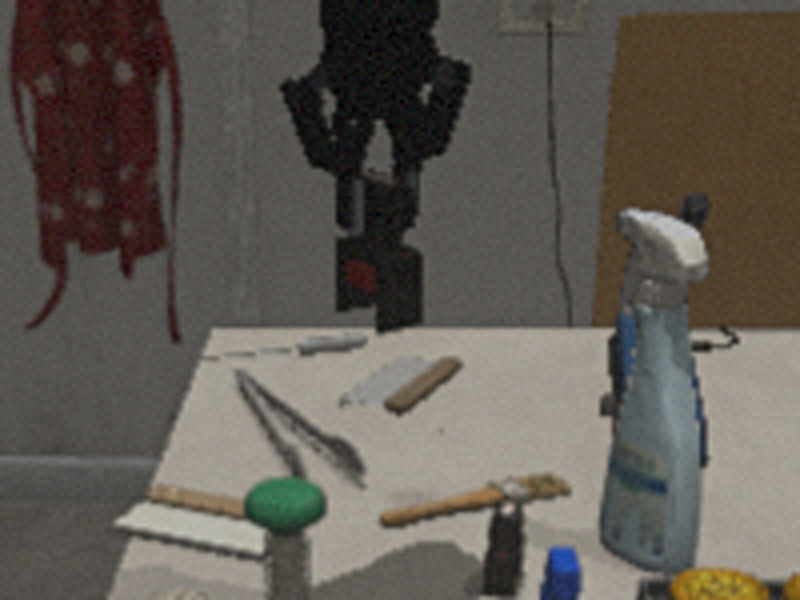

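Emit:
apply_moves(targets=[[[-8,22,0],[0,0,0],15],[[-24,66,0],[0,0,0.05],15],[[-42,115,0],[0,0,0.15],15],[[-65,165,0],[0,0,0.25],15],[[-98,205,0],[0,0,0.35],15],[[-138,245,0],[0,0,0.45],15],[[-178,282,0],[0,0,0.55],15],[[-218,320,0],[0,0,0.65],15],[[-258,358,0],[0,0,0.75],15],[[-298,396,0],[0,0,0.79],15]], grip_force=45)

```text
clock: 22.1
eef_pos: [0.4854, -0.095, 0.3]
tcp_rot: [0.995, -0.102, -0.001, 0.0]
force: [1.4, -0.1, 0.0]
finger_gap: 0.0332
```

```bash
python3 - <<'E'
from st import *
for _ in range(3): c=camera("side")
s=st(); print(s["eef_pos"],s["finger_gap"],shift(s,[.4772,-.1449,.16],-.201))
E
```

```text
jig mm [-19.7  71.1] z 300.4 F jig [-0.1  1.1] -0.3 M [ 0.07 -0.02 -0.03] v 0.069
[ 0.48526601 -0.09640575  0.30037796] 0.033078190536863325 (array([  2.4,  49. , 140.4]), array([ 0.001,  0.002, -0.007]))
```

Emit:
apply_moves(targets=[[[1,15,0],[0,0,0],15],[[2,35,0],[0,0,0],15],[[2,47,0],[0,0,0],15],[[2,48,20],[0,0,0],15],[[2,48,55],[0,0,0],15],[[2,48,95],[0,0,0],15],[[2,48,125],[0,0,0],15],[[2,48,138],[0,0,0],15],[[2,48,140],[0,0,0],15],[[2,48,140],[0,0,0],15]])

```text
clock: 23.5
eef_pos: [0.4805, -0.1398, 0.1621]
tcp_rot: [0.995, -0.1, 0.001, -0.0]
force: [0.2, -0.6, -1.1]
finger_gap: 0.0333
```

```bash
python3 - <<'E'
from st import *
for _ in range(3): c=camera("side")
save("side17.png",c["image"],(190,170,160,170),4.5)
c=camera("wrist");save("wrist17.png",c["image"],(130,100,260,284),2.8)
c=camera("scene");save("scene17.png",c["image"])
s=st(); print(s["eef_pos"],s["finger_gap"],shift(s,[.4772,-.1449,.102],-.201))
E
```

```text
jig mm [-16.   27.7] z 162.0 F jig [-0.   0.5] -1.1 M [0.06 0.01 0.05] v 0.005
[ 0.48024684 -0.13964645  0.16197458] 0.03360294528843652 (array([-2. ,  5.8, 60. ]), array([-0.   , -0.001,  0.   ]))
```

View pics/side17.png

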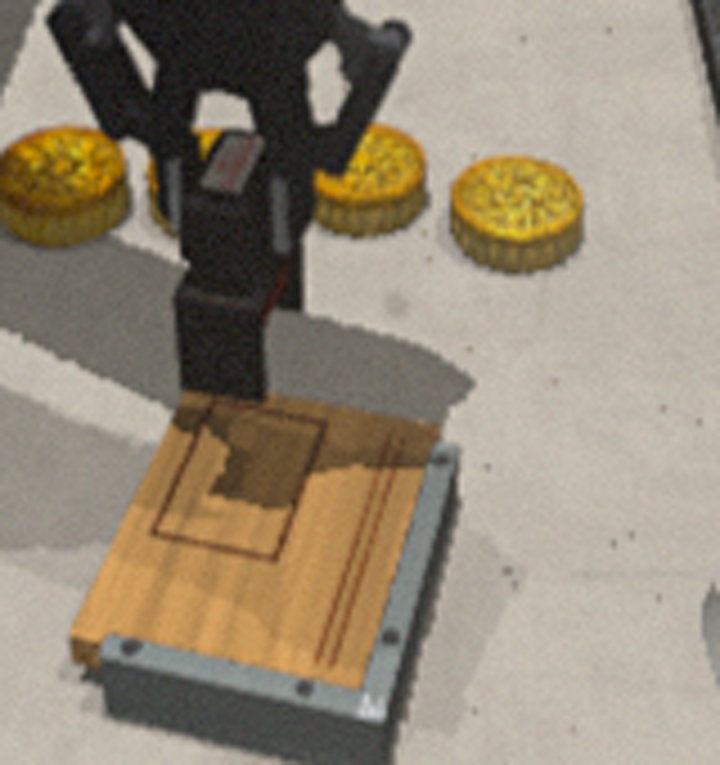

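View pics/wrist17.png

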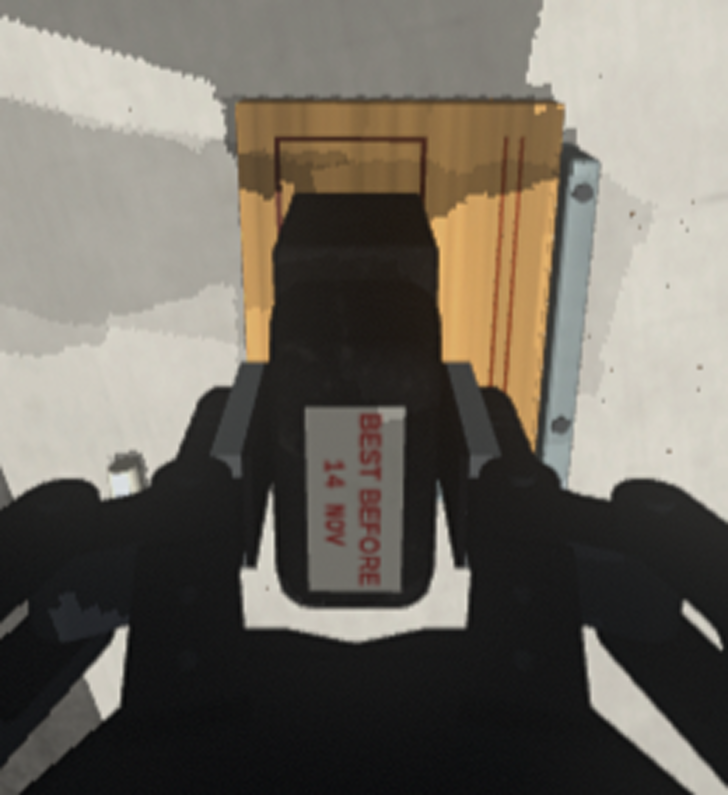

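View pics/scene17.png

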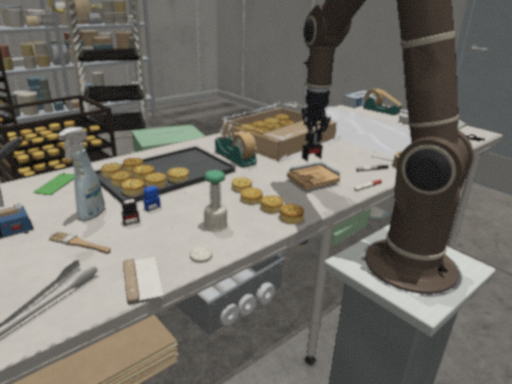

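Emit:
apply_moves(targets=[[[-1,3,10],[0,0,0],15],[[-2,6,25],[0,0,0],15],[[-2,6,38],[0,0,0],15],[[-2,6,43],[0,0,0],15],[[-2,6,45],[0,0,0],15],[[-2,6,45],[0,0,0],15],[[-2,6,45],[0,0,0],15]])

```text
clock: 24.62
eef_pos: [0.477, -0.1451, 0.1166]
tcp_rot: [0.995, -0.1, 0.0, -0.0]
force: [-0.2, 1.2, -0.9]
finger_gap: 0.0335
```

```bash
cat > ov.py <<'E'
from st import *
import sys
n=sys.argv[1]
for _ in range(3): c=camera("side")
w=camera("wrist"); s=st(); print(s["eef_pos"],s["finger_gap"],shift(s,[.4772,-.1449,.102],-.201))
zb=s["eef_pos"][2]-.0617
T=R.from_quat(s["tcp_rot"]).as_matrix()
def rect(o,ax,ay,hx,hy): return np.array([o+a*hx*ax+b*hy*ay for a,b in ((1,1),(1,-1),(-1,-1),(-1,1))])
def draw(cam,f,x0,y0,ww,hh,name):
    im=cv2.resize(cam["image"],None,fx=f,fy=f,interpolation=cv2.INTER_CUBIC)
    def poly(P,col):
        q=(proj(cam,P)+.5)*f-.5; cv2.polylines(im,[np.round(q*8).astype(np.int32)],True,col,1,cv2.LINE_AA,3)
    ex=np.r_[rj[:,0],0];ey=np.r_[rj[:,1],0]; F=np.r_[J+rj@[-.018,.022],.03]
    poly(rect(F,ex,ey,.027,.04),(0,255,0)); poly(rect(np.r_[J,.03],ex,ey,.06,.075),(255,0,0))
    o=s["eef_pos"]-T[:,2]*.0617*-1
    poly(rect(o,T[:,0],T[:,1],.018,.031),(0,255,255)); t=o-T[:,2]*.097; poly(rect(t,T[:,0],T[:,1],.017,.029),(255,255,0))
    cv2.imwrite("pics/"+name,im[int(y0*f):int((y0+hh)*f),int(x0*f):int((x0+ww)*f),::-1])
draw(c,5,190,185,130,120,"s"+n+".png"); draw(w,3,130,100,250,200,"w"+n+".png")
E
python3 ov.py 18
```

```text
jig mm [-18.3  21.7] z 116.5 F jig [-0.1 -0.1] -0.7 M [ 0.02  0.02 -0.01] v 0.002
[ 0.47682947 -0.14503825  0.11652036] 0.03336041325650906 (array([ 0.3, -0.2, 14.5]), array([-0., -0.,  0.]))
```

View pics/s18.png

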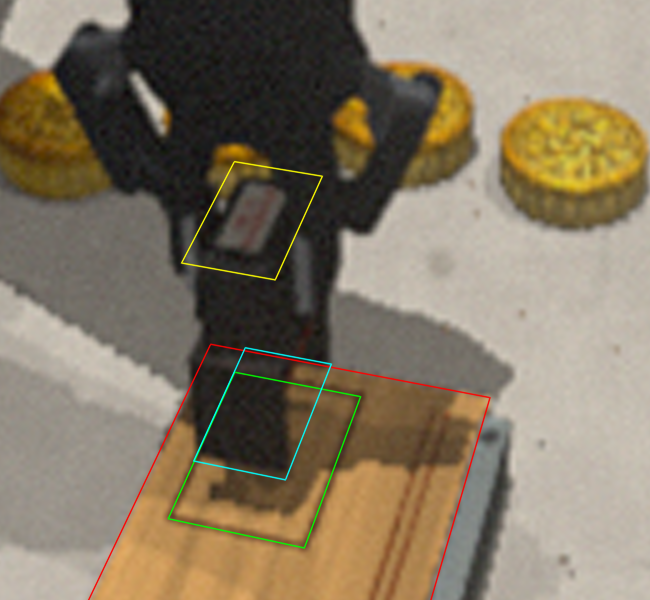

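View pics/w18.png

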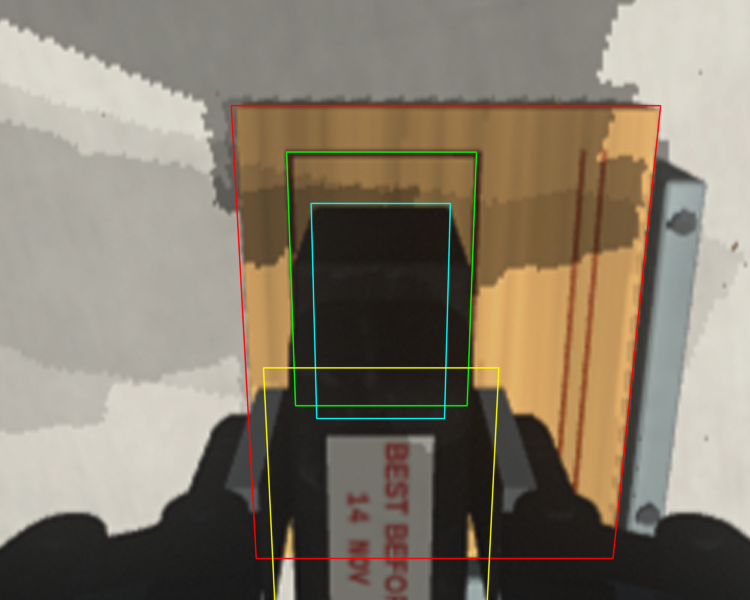

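```bash
python3 - <<'E'
from st import *
import cv2
a=cv2.imread("pics/s18.png")[330:560,150:400]; cv2.imwrite("pics/z1.png",cv2.resize(a,None,fx=3,fy=2.6))
c=camera("side"); save("z2.png",c["image"],(220,245,50,50),12)
w=camera("wrist"); save("z3.png",w["image"],(215,150,80,60),10)
E
```

```text
(no output)
```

View pics/z1.png

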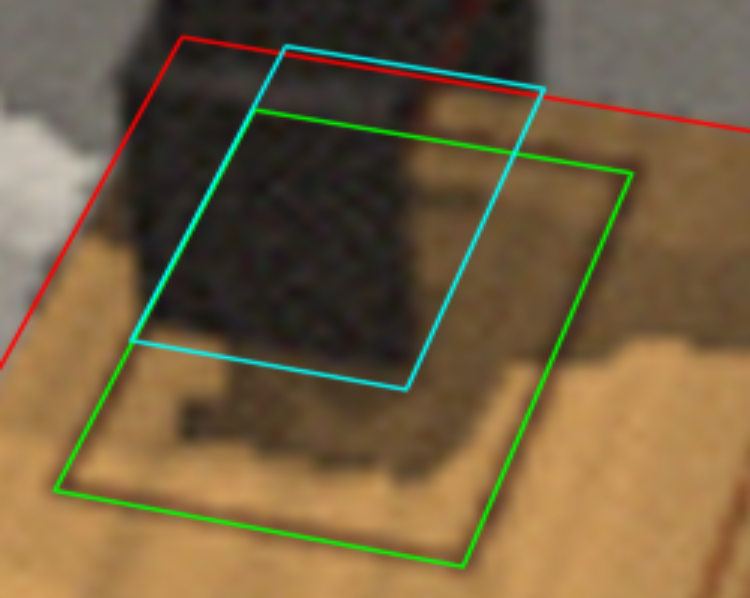

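View pics/z3.png

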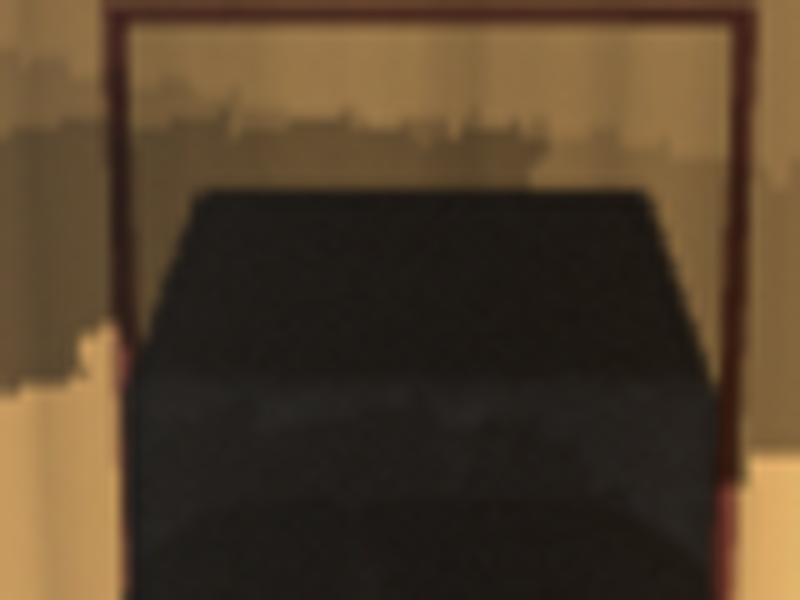

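Emit:
apply_moves(targets=[[[0,0,4],[0,0,0],15],[[0,0,8],[0,0,0],15],[[0,0,12],[0,0,0],15],[[0,0,14],[0,0,0],15],[[0,0,14],[0,0,0],15],[[0,0,14],[0,0,0],15],[[0,0,14],[0,0,0],15]])

```text
clock: 25.8
eef_pos: [0.4768, -0.1451, 0.1024]
tcp_rot: [0.995, -0.1, 0.0, -0.0]
force: [0.2, -1.6, -0.3]
finger_gap: 0.0332
```

```bash
python3 ov.py 20; python3 -c "
from st import *
c=camera('side');save('side20.png',c['image'])"
```

```text
jig mm [-18.4  21.7] z 102.3 F jig [-0.1 -0.5] -0.1 M [0.02 0.04 0.04] v 0.002
[ 0.47673738 -0.14506475  0.1023498 ] 0.03321345946937638 (array([ 0.4, -0.3,  0.3]), array([-0., -0., -0.]))
```

View pics/s20.png

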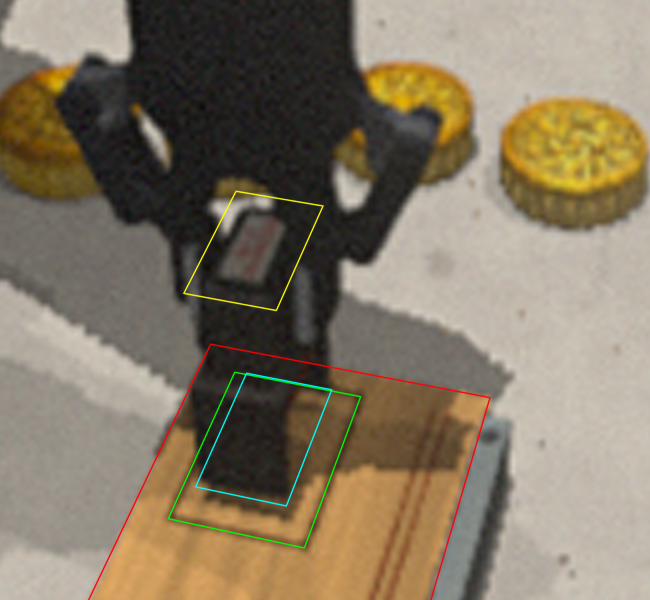

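View pics/w20.png

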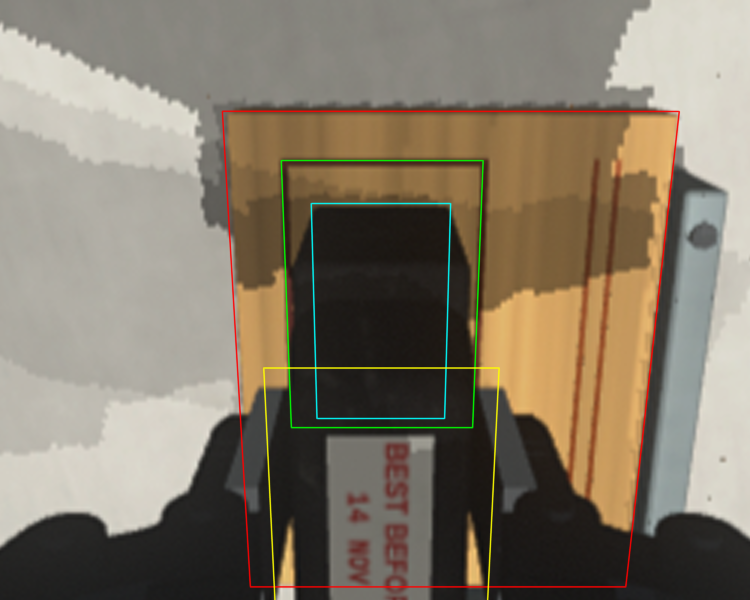

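View pics/side20.png

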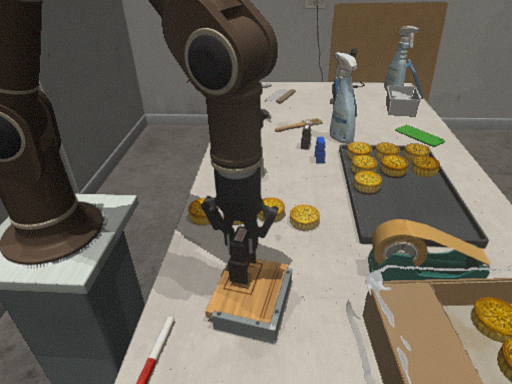

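```bash
python3 - <<'E'
from st import *
s=st(); print(s["clock"],s["finger_gap"]); print(arm.sign_off())
E
```

```text
jig mm [-18.4  21.7] z 102.3 F jig [-0.5 -0.8] 0.4 M [-0.08  0.03  0.04] v 0.002
26.05 0.033402938273861184
the job is handed in; nothing more can be done
None
```

The three lids are seated in the jig corner and the stamp is held still about 10 mm above the date frame. I handed the job in at 26.05 s, and the hand-in reported no verdict.

- **Lids:** I pushed them in x, then y, then x again. The x pushes levelled off at about 7 N; the y push reached 19 N, more than the 5 to 10 N you suggested. In the last overhead picture the top lid matched the seated outline to about 1 mm, and no lower lid stuck out at the open front (-x) side. I did not see the lower lids' +y edges straight on. The pusher stopped within 1 mm of where it should for seated lids.
- **Stamp:** I took the larger black one, gripped it across the head (gap 33 mm), and raised it until its underside was about 240 mm above the table. I carried it around the press mould and over the cakes.
- **Final pose:** By the arm's reading, it is within about 0.5 mm of the frame centre and square to it. Its underside is about 10.6 mm above the top lid, with no contact force.
- **Disagreements:** The final camera overlays differ from the predicted base edges by about 1 pixel (1–2 mm), probably from rounded edges. The head's top face measured 53 x 30 mm in the first picture, against 58 x 34 mm given. I put that down to chamfered edges, as the finger gap fits 34 mm.
- **Other objects:** The cakes and press mould looked undisturbed in the pictures taken along the way. I did not measure them again at the end, and the arm hid part of that area in the last view.

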